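Find the T-bolt in the tubs and lock it in the rail

TASK

The T-bolt with the orange grip is in one of the three lidded tubs: starting from the left-most tub, swing the lids wide open one by one, leaving each standing open, until you find it, and keep the lids of any tubs further right shut. Take the T-bolt out, drop it upright into the rail's slot at the yellow mark until its collar sits on the rail, turn it a quarter turn so that its head lies square under the lips, and pull it up briefly against the lips to prove that it is locked; then let it down on its collar and let go. Leave the blue-gripped keys in their tubs and do not disturb the tape, stamp and mug.

Things in the scene. Friction and masses are not known exactly. Their poses are not given: they have to be found in the camera images.
- lid_1 (a joint): hinged lid of the left-most tub (tub 1, largest y), rad: 0 shut, grows as it opens, stop at 2.0. The hinge runs along the tub's upper, far rim (parallel to the rack's y axis). Stiff hinge (0.1 N m): the lid stays where it is left; may start 0.08 ajar. The lid is a green cap 90x90 mm, 30 mm deep, with a black crosswise knob
- lid_2 (a joint): the same lid on the middle tub (tub 2)
- lid_3 (a joint): the same lid on the right-most tub (tub 3, smallest y)
- lid_1_knob (a point): centre of the left-most lid's black knob, a round bar 16 mm thick and 30 mm long lying parallel to the hinge on a 10 mm stem, 28 mm above the lid's top and 22 mm to the near side of the lid's middle. Axes turn with the lid: y along the bar and hinge, z out of the lid. Pinched at its two ends (30 mm apart), it pivots between the fingers as the lid swings
- lid_2_knob (a point): centre of the middle lid's black knob, a round bar 16 mm thick and 30 mm long lying parallel to the hinge on a 10 mm stem, 28 mm above the lid's top and 22 mm to the near side of the lid's middle. Axes turn with the lid: y along the bar and hinge, z out of the lid. Pinched at its two ends (30 mm apart), it pivots between the fingers as the lid swings
- lid_3_knob (a point): centre of the right-most lid's black knob, a round bar 16 mm thick and 30 mm long lying parallel to the hinge on a 10 mm stem, 28 mm above the lid's top and 22 mm to the near side of the lid's middle. Axes turn with the lid: y along the bar and hinge, z out of the lid. Pinched at its two ends (30 mm apart), it pivots between the fingers as the lid swings
- lid_1_hinge (a point): middle of the left-most lid's hinge line; axes of the tub: z along the tub's axis, which leans 30 degrees towards the robot (mouth faces up and towards the robot), y along the hinge. The shut lid's knob lies 67 mm to -x and 58 mm to +z of it
- tub_1_seat (a point): where the middle of the handle lies that stands in the left-most grey tub (90x90 mm outside, 56 mm deep, 3 mm walls), 14 mm below the middle of the rim plane; same axes as the tub. A black insert in the tub has a pocket 37x13.5 mm, long side along x, in which the handle's foot stands 21 mm deep; the handle's collar rests on the insert
- lid_2_hinge (a point): middle of the middle lid's hinge line; axes of the tub: z along the tub's axis, which leans 30 degrees towards the robot (mouth faces up and towards the robot), y along the hinge. The shut lid's knob lies 67 mm to -x and 58 mm to +z of it
- tub_2_seat (a point): where the middle of the handle lies that stands in the middle grey tub (90x90 mm outside, 56 mm deep, 3 mm walls), 14 mm below the middle of the rim plane; same axes as the tub. A black insert in the tub has a pocket 37x13.5 mm, long side along x, in which the handle's foot stands 21 mm deep; the handle's collar rests on the insert
- lid_3_hinge (a point): middle of the right-most lid's hinge line; axes of the tub: z along the tub's axis, which leans 30 degrees towards the robot (mouth faces up and towards the robot), y along the hinge. The shut lid's knob lies 67 mm to -x and 58 mm to +z of it
- tub_3_seat (a point): where the middle of the handle lies that stands in the right-most grey tub (90x90 mm outside, 56 mm deep, 3 mm walls), 14 mm below the middle of the rim plane; same axes as the tub. A black insert in the tub has a pocket 37x13.5 mm, long side along x, in which the handle's foot stands 21 mm deep; the handle's collar rests on the insert
- tbolt_mid (a point): the T-bolt with the orange grip; 72 mm long, 0.1 to 0.2 kg. Upwards: T-head 34 (x) x 12 (y) x 9 mm, shank 11 mm thick, collar 32 mm across at 21 to 27 mm, neck, and from 40 to 72 mm a flat orange grip 36 (x) x 14 (y) x 32 mm, its middle 20 mm above this point. The point is on the axis, 36 mm above the foot; z points to the grip. Stands in one of the tubs, axes as the tub's
- key_a_mid (a point): a slot key with a blue grip, in one of the other tubs; 72 mm long, 0.1 to 0.2 kg. Upwards: plain block foot 34 (x) x 12 (y) x 22 mm, no T-head, collar 32 mm across at 21 to 27 mm, neck, and from 40 to 72 mm a flat blue grip 36 (x) x 14 (y) x 32 mm, its middle 20 mm above this point. The point is on the axis, 36 mm above the foot; z points to the grip
- key_b_mid (a point): a slot key with a blue grip, in one of the other tubs; 72 mm long, 0.1 to 0.2 kg. Upwards: plain block foot 34 (x) x 12 (y) x 22 mm, no T-head, collar 32 mm across at 21 to 27 mm, neck, and from 40 to 72 mm a flat blue grip 36 (x) x 14 (y) x 32 mm, its middle 20 mm above this point. The point is on the axis, 36 mm above the foot; z points to the grip
- rail_mark (a point): middle of the fixed aluminium T-slot rail (200x60x30 mm), on its upper face, at the yellow mark; x along the slot, z up. Slot 14.5 mm wide, lips 8 mm thick, channel below 44 mm wide, 16 mm high. The T-head enters lengthwise along the slot; collar on the lips, the bolt's middle is 15 mm above this point. Turned a quarter either way it can rise 4 mm till the head bears on the lips
- black_tape_mid (a point): roll of black tape, 62 mm across, 19 mm high, lying flat behind the rail; its centre. Bystander
- stamp_mid (a point): wooden hand stamp, 25x34x64 mm, standing; half-way up. Bystander
- mug_mid (a point): white mug, 92x127x95 mm, standing; half-way up. Bystander

How it is judged:
On the way, in this order (a step that is already met when the one before it is completed fails the run):
1. the lids of the T-bolt's tub and of all tubs left of it stand open by at least 1.3 rad (75 degrees) while the T-bolt is still in its tub (((distance between tbolt_mid and tub_1_seat below 0.02 m and value of joint lid_1 above 1.3 rad) or (distance between tbolt_mid and tub_2_seat below 0.02 m and value of joint each of lid_1, lid_2 above 1.3 rad) or (distance between tbolt_mid and tub_3_seat below 0.02 m and value of joint each of lid_1, lid_2, lid_3 above 1.3 rad))), for 0.2 s.
2. the T-bolt has been dropped upright into the slot at the mark: its head in the channel, within 12 mm of the mark (horizontal distance between tbolt_mid and rail_mark below 0.012 m and angle between tbolt_mid's own z axis and vertical below 0.12 rad and z of tbolt_mid in the frame of rail_mark between 0.0125 and 0.0172 m), for 0.1 s.
3. turned a quarter turn (within 0.26 rad of square across the slot), the T-bolt is pulled up by at least 2.2 mm, its head below the lips (horizontal distance between tbolt_mid and rail_mark below 0.012 m and angle between the x axis of tbolt_mid and the y axis of rail_mark, either way round below 0.26 rad and angle between tbolt_mid's own z axis and vertical below 0.12 rad and z of tbolt_mid in the frame of rail_mark between 0.0172 and 0.0215 m), for 0.2 s.
At the end, for the whole second after the job is handed in: The T-bolt stands upright (within 0.12 rad) in the slot within 12 mm of the yellow mark, collar down on the rail (its middle 12.5 to 17.2 mm above the rail's face), head square across the slot within 0.26 rad, released (all of step 2 and angle between the x axis of tbolt_mid and the y axis of rail_mark, either way round below 0.26 rad); the robot touches nothing.
It fails at once if a lid is opened (over 0.4 rad) before the one left of it is open ((value of joint lid_2 above 0.4 rad and value of joint lid_1 below 1 rad and (distance between tbolt_mid and tub_1_seat below 0.02 m or distance between tbolt_mid and tub_2_seat below 0.02 m or distance between tbolt_mid and tub_3_seat below 0.02 m)) or (value of joint lid_3 above 0.4 rad and value of joint lid_2 below 1 rad and (distance between tbolt_mid and tub_1_seat below 0.02 m or distance between tbolt_mid and tub_2_seat below 0.02 m or distance between tbolt_mid and tub_3_seat below 0.02 m))).
It fails at once if a tub right of the one that holds the T-bolt is opened (over 0.4 rad) while the T-bolt is in its tub ((distance between tbolt_mid and tub_1_seat below 0.02 m and value of joint lid_2 above 0.4 rad) or (distance between tbolt_mid and tub_1_seat below 0.02 m and value of joint lid_3 above 0.4 rad) or (distance between tbolt_mid and tub_2_seat below 0.02 m and value of joint lid_3 above 0.4 rad)).
It fails at once if a blue-gripped key is taken from its place (moved over 20 mm) (distance of any of key_a_mid, key_b_mid from where it was at the start of the episode above 0.02 m).
It fails at once if the tape, stamp or mug is moved over 30 mm (distance of any of black_tape_mid, stamp_mid, mug_mid from where it was at the start of the episode above 0.03 m).
It also fails if it takes over 72 s, if anything falls off the work surface, if the arm or the gripper's body presses on something with over 40 N, if the wrist force passes 120 N, or if a joint passes its speed limit or range.

ROBOT

A 6-joint arm with a two-finger parallel gripper is mounted at the origin on a cart in front of the work surface, level with it; the furniture and walls round the work are solid. World frame = base frame: x ahead of the robot, y to its left, z up, the work surface at z = 0. Lengths are in m, angles in rad, forces in N, time in s.
With the tool pointing down it reaches from about 0.4 to 0.825 m from the base axis. Payload 7 kg.
Tool frame: the origin (TCP) lies between the finger pads; the fingertips stand 22 mm ahead of it and the grasp point (between the pads) lies 3 mm ahead of it; z points along the fingers, y is the direction in which the jaws open and shut (so a half turn about z gives the same grasp; the last joint's range is limited). The gripper opens to 88 mm and grips with 3 to 60 N. Pads are 19 mm wide; open, the fingers measure 130 mm over their backs; the gripper's body (78 mm by 193 mm) begins 47 mm behind the grasp point.
Start: joints at [1.617, 0.359, 0.012, 0, -1.224, -0.288], TCP at [0.162, 0.655, 0.249] pointing down, gripper open.
Joint ranges: [-3.07, 3.07], [-1.43, 2.12], [-1.02, 1.25], [-3.03, 1.67], [-3.05, -0], [-3.03, 3.03]. Speed limits (rad/s): [2.39, 2.39, 3.01, 3.14, 3.14, 3.14].

INTERFACE

Orientations are given as [roll, pitch, yaw] about the fixed x, y, z axes, in that order (R = Rz(yaw) Ry(pitch) Rx(roll)).
In Python, from station import arm, optics gives the robot as it stands. The module is installed in compiled form; this text tells all that it offers.
- The arm moves only by the tool jog_arm, never from a script. Its argument "motion" is a list that holds one entry, the list of rows, each a list of 7 numbers: the shift along the tool's x, y, z in m, then the turn, a rotation vector about the tool's x, y, z in degrees, then the finger opening in m, from 0 to 0.0876. In form: [[[x, y, z, rx, ry, rz, grip], ...]]. A call has 1 to 8 rows; each row is the pose to reach, as a shift and turn from the pose measured when the call began, along the tool's axes at that moment; what a row does not reach only later rows make up. A row lasts 1/10 s, in which the tool goes at most 50 mm and 8.59 degrees, less where a joint would pass 70% of its speed; a pose out of reach is approached as far as the arm can. A call with a gripper value outside its range is refused whole. The fingers move at their own pace and stop on an object; "newtons" is the grip in N (left out, the last holds). Time passes only in rows, so rows that repeat a pose let the fingers close. It gives the time, the measured TCP pose, the force and the opening at its end, in the units of the state.
- arm.get_state(): the state, without advancing time (a new reading comes with each control period).
- optics.grab_frame(name): name is "scene" or "top" or "wrist"; returns the picture (480x640x3 uint8, red, green, blue); there is no depth.
- optics.camera_model(name): a dict with "mtx" (3x3 intrinsics, pixels), "D" ([k1, k2, p1, p2, k3] as OpenCV has them; the pictures are not rectified), "R" (3x3) and "t" (3): a world point X has camera coordinates R X + t; the wrist camera has in their place "mount" (4x4, takes a point from camera to tool coordinates, whose origin is the TCP and whose axes are the flange's). Camera axes: x right, y down, z forward; pixel columns grow to the right and rows downward; lengths in m; the calibration is good to about 2 mm. A picture is of the moment at which its call begins: read the wrist's pose just before it. camera_model takes no time and is no camera call.
- arm.job_done(): hands the job in, once; it reports no verdict.
The state is a dict: "t": time; "q": joint angles; "qd": joint speeds; "joint_efforts": joint torques, N m; "eef_pos": TCP position; "ee_rot": TCP orientation; "force": force on the tool from outside, world axes, zero at the start; "moment": the same for the moment, N m; "width": finger opening in m.
Only numpy, scipy, OpenCV 4.12 (cv2) and the standard library are available. Lean on these libraries where they do the work, as an engineer would, in place of code of your own. Each camera call takes 0.05 s, during which the arm holds its last target.

## Working session

There is one attempt and no reset: what is moved stays moved. The work goes in short steps, Python scripts to look and compute and a tool call to move; the robot and the scene stay as the last step left them, time stands still between calls to the robot, and variables do not carry over. Pictures are saved under pics/ and viewed, and the job is handed in when it is done.

Besides the shell and the picture viewer there is one more tool, called by a JSON object that holds its "name" and its "arguments". jog_arm: Moves the arm, as the interface text tells. Its arguments: {"type":"object","properties":{"motion":{"type":"array","items":{"type":"array","items":{"type":"array","items":{"type":"number"}}}},"newtons":{"type":"number"}},"required":["motion"]}

```bash
mkdir -p pics; ls
python3 - <<'E'
from station import arm, optics
import cv2,numpy as np
s=arm.get_state();print({k:np.round(v,4).tolist() for k,v in s.items()})
for n in ["scene","top","wrist"]:
    m=optics.camera_model(n);print(n,{k:np.round(v,4).tolist() for k,v in m.items()})
    cv2.imwrite(f"pics/{n}0.png",optics.grab_frame(n)[:,:,::-1])
E
```

```text
pics
{'t': 0.0, 'q': [1.6171, 0.3594, 0.0111, -0.0004, -1.2241, -0.2881], 'qd': [0.0005, -0.0011, 0.0001, -0.0002, 0.0006, 0.0012], 'joint_efforts': [0.0009, -58.2717, 29.3053, 6.997, 0.0071, -0.0002], 'eef_pos': [0.1615, 0.6549, 0.2476], 'ee_rot': [3.14, -0.0001, -0.2419], 'force': [-0.5971, -0.072, 0.4076], 'moment': [0.0014, -0.0166, 0.021], 'width': 0.0877}
scene {'mtx': [[482.7404, 0.0, 322.2622], [0.0, 482.7404, 233.1551], [0.0, 0.0, 1.0]], 'D': [-0.0965, 0.0, 0.0, 0.0, 0.0], 'R': [[0.7316, -0.6816, -0.0144], [-0.3551, -0.363, -0.8615], [0.5819, 0.6354, -0.5076]], 't': [-0.4222, 0.2815, 0.789]}
top {'mtx': [[466.5767, 0.0, 311.8665], [0.0, 466.5767, 242.4973], [0.0, 0.0, 1.0]], 'D': [-0.0497, 0.0, 0.0, 0.0, 0.0], 'R': [[0.008, -0.9997, -0.0216], [-0.9975, -0.0065, -0.0704], [0.0703, 0.0221, -0.9973]], 't': [-0.0057, 0.571, 1.1397]}
wrist {'mtx': [[359.6781, 0.0, 321.5587], [0.0, 359.6781, 238.4915], [0.0, 0.0, 1.0]], 'D': [-0.0255, 0.0, 0.0, 0.0, 0.0], 'mount': [[0.0006, -0.951, -0.3092, 0.0842], [1.0, 0.0004, 0.0008, 0.0006], [-0.0007, -0.3092, 0.951, -0.1362], [0.0, 0.0, 0.0, 1.0]]}
```

View pics/scene0.png

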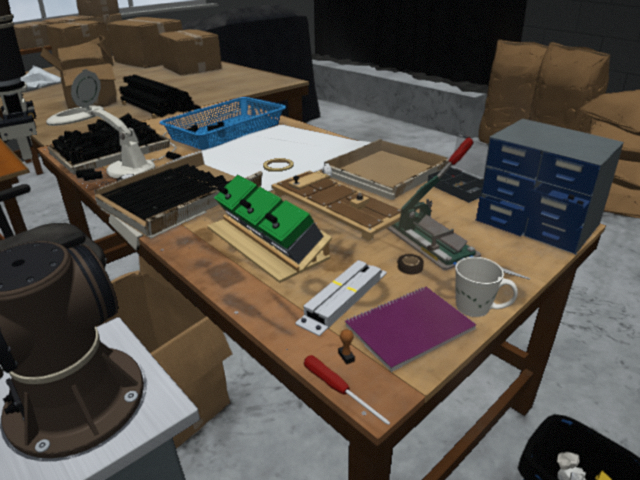

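View pics/top0.png

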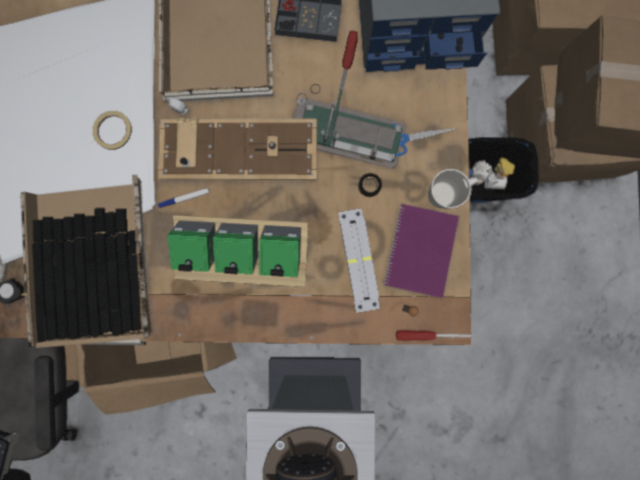

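View pics/wrist0.png

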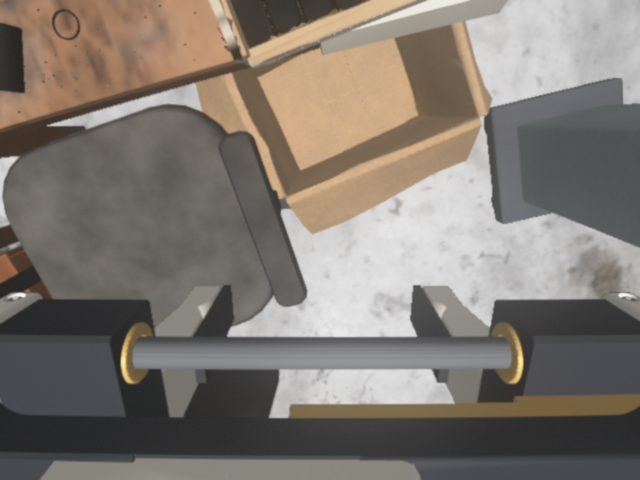

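Run:
```python
import cv2
a=cv2.imread("pics/top0.png")[200:320,155:395]
cv2.imwrite("pics/top0z.png",cv2.resize(a,None,fx=3.3,fy=3.3,interpolation=cv2.INTER_CUBIC))
a=cv2.imread("pics/scene0.png")[165:345,200:400]
cv2.imwrite("pics/scene0z.png",cv2.resize(a,None,fx=3.3,fy=3.3,interpolation=cv2.INTER_CUBIC))
```

```text
(no output)
```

View pics/top0z.png

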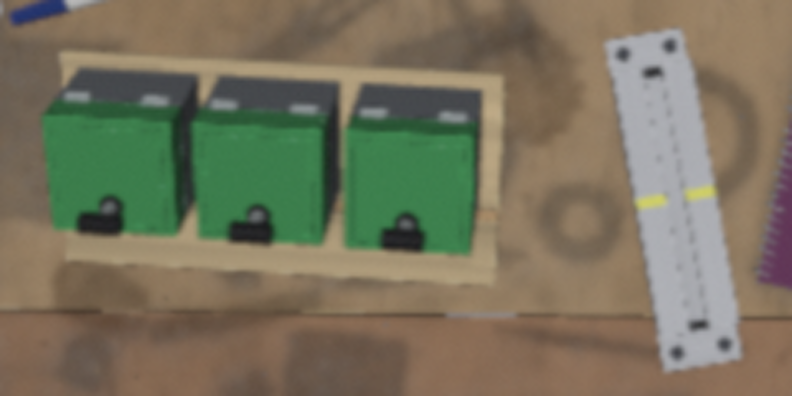

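View pics/scene0z.png

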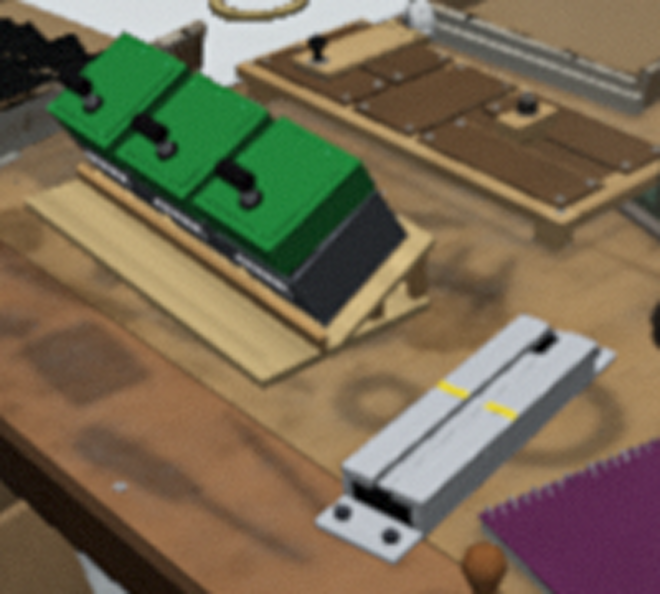

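```bash
cat > h.py <<'E'
import numpy as np, cv2
from scipy.spatial.transform import Rotation as Rn
from station import arm, optics
def cam(n,st=None):
    m=optics.camera_model(n)
    K=np.array(m["mtx"]);D=np.array(m["D"])
    if n=="wrist":
        st=st or arm.get_state()
        T=np.eye(4);T[:3,:3]=Rn.from_euler('xyz',st["ee_rot"]).as_matrix();T[:3,3]=st["eef_pos"]
        C=np.linalg.inv(T@np.array(m["mount"]));return K,D,C[:3,:3],C[:3,3]
    return K,D,np.array(m["R"]),np.array(m["t"])
def proj(c,X):
    K,D,R,t=c
    return cv2.projectPoints(np.atleast_2d(np.array(X,float)),cv2.Rodrigues(R)[0],t,K,D)[0].reshape(-1,2)
def tri(cs,uvs):
    # linear ray intersection
    A=np.zeros((3,3));b=np.zeros(3);rays=[]
    for (K,D,R,t),uv in zip(cs,uvs):
        p=cv2.undistortPoints(np.array([[uv]],float),K,D)[0,0]
        d=R.T@np.array([p[0],p[1],1]);d/=np.linalg.norm(d);o=-R.T@t
        P=np.eye(3)-np.outer(d,d);A+=P;b+=P@o;rays.append((o,P))
    X=np.linalg.solve(A,b)
    return X,[np.linalg.norm(P@(X-o)) for o,P in rays]
def onz(c,uv,z):
    K,D,R,t=c
    p=cv2.undistortPoints(np.array([[uv]],float),K,D)[0,0]
    d=R.T@np.array([p[0],p[1],1]);o=-R.T@t
    return o+d*(z-o[2])/d[2]
E
python3 - <<'E'
from h import *
t=cam("top");s=cam("scene")
for n,a,b in [("k1",(185.3,267.3),(223,189.8)),("k2",(230.8,270.3),(245.8,203.8)),("k3",(277.1,272.4),(271.5,217.7)),("mark",(359.7,259.8),(344.5,286.2))]:
    X,e=tri([t,s],[a,b]);print(n,X.round(4),np.round(e,4))
f=lambda u,v:(155+u/3.3,200+v/3.3)
for p in [(640,204),(666,201),(686,196),(714,192),(654,75),(698,325),(608,45),(680,32),(665,370),(740,357)]: print(p,onz(t,f(*p),.03).round(4))
E
```

```text
k1 [0.5051 0.2837 0.1247] [0.0001 0.0001]
k2 [0.4999 0.1786 0.1254] [0.0007 0.0007]
k3 [0.4956 0.0733 0.1309] [0.0002 0.0002]
mark [ 0.5288 -0.1198  0.0308] [0.0005 0.0005]
(640, 204) [ 0.5234 -0.0932  0.03  ]
(666, 201) [ 0.5257 -0.1125  0.03  ]
(686, 196) [ 0.5295 -0.1273  0.03  ]
(714, 192) [ 0.5327 -0.1481  0.03  ]
(654, 75) [ 0.6199 -0.1034  0.03  ]
(698, 325) [ 0.4342 -0.1363  0.03  ]
(608, 45) [ 0.6423 -0.0689  0.03  ]
(680, 32) [ 0.6524 -0.1228  0.03  ]
(665, 370) [ 0.4009 -0.112   0.03  ]
(740, 357) [ 0.4109 -0.1673  0.03  ]
```

```bash
cat >> h.py <<'E'
def rel(targets):
    """targets: list of (pos, R 3x3) -> tool-frame rows"""
    st=arm.get_state();R0=Rn.from_euler('xyz',st["ee_rot"]);p0=np.array(st["eef_pos"])
    for p,R in targets:
        s=R0.inv().apply(np.array(p)-p0);r=(R0.inv()*Rn.from_matrix(R)).as_rotvec(degrees=True)
        print(np.round(s,4).tolist(),np.round(r,2).tolist())
def tool(yaw,tilt=0.):
    """tool down, x axis at yaw; tilt>0: tool axis z points down and away(+x) i.e. body leans towards robot"""
    return (Rn.from_euler('z',yaw)*Rn.from_euler('y',-tilt)*Rn.from_euler('x',np.pi)).as_matrix()
def pr():
    s=arm.get_state();print('t',round(s['t'],2),'p',np.round(s['eef_pos'],4),'rpy',np.round(s['ee_rot'],4),'F',np.round(s['force'],1),'w',round(s['width'],4),'q',np.round(s['q'],2))
E
python3 - <<'E'
from h import *
rel([((.45,.28,.25),tool(-.045))])
print(tool(0,.5)[:,2])
E
```

```text
[0.3698, 0.295, -0.0017] [0.07, -0.0, -11.28]
[ 4.79425539e-01 -1.22464680e-16 -8.77582562e-01]
```

{"name": "jog_arm", "arguments": {"motion": [[[0.046, 0.037, 0, 0, 0, -1.4, 0.06], [0.092, 0.074, 0, 0, 0, -2.8, 0.06], [0.138, 0.111, 0, 0, 0, -4.2, 0.06], [0.184, 0.148, 0, 0, 0, -5.6, 0.06], [0.23, 0.185, 0, 0, 0, -7, 0.06], [0.276, 0.222, 0, 0, 0, -8.4, 0.06], [0.322, 0.259, 0, 0, 0, -9.8, 0.06], [0.37, 0.295, 0, 0, 0, -11.3, 0.06]]], "newtons": 20}}

```text
t: 0.95
eef_pos: [0.4053, 0.3357, 0.2483]
ee_rot: [3.141, 0.0, -0.043]
force: [0.8, 1.4, 0.8]
width: 0.0601
```

{"name": "jog_arm", "arguments": {"motion": [[[0, 0, 0, 0, 0, 0, 0.06]]]}}

```text
t: 1.05
eef_pos: [0.4074, 0.3316, 0.2483]
ee_rot: [3.14, 0.0, -0.047]
force: [-0.4, -0.4, 0.6]
width: 0.0599
```

Run:
```python
from h import *
pr();im=optics.grab_frame("wrist");cv2.imwrite("pics/w1.png",im[:,:,::-1]);pr()
rel([((.45,.28,.25),tool(-.045))])
```

```text
t 1.05 p [0.4074 0.3316 0.2483] rpy [ 3.1398e+00  2.0000e-04 -4.6900e-02] F [-0.4 -0.4  0.6] w 0.0599 q [ 1.06  0.11 -0.32  0.   -1.14  0.47]
t 1.1 p [0.4066 0.3332 0.2484] rpy [ 3.1404e+00  2.0000e-04 -4.7200e-02] F [0.5 0.  0.1] w 0.0599 q [ 1.06  0.11 -0.31  0.   -1.14  0.46]
[0.0458, 0.0511, -0.0016] [0.07, 0.01, -0.13]
```

View pics/w1.png

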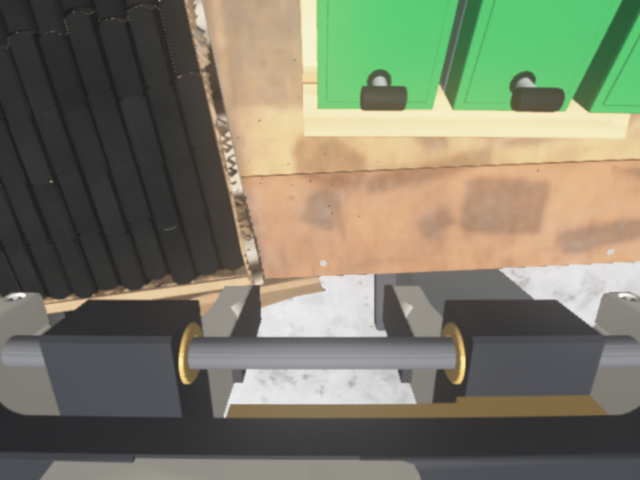

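{"name": "jog_arm", "arguments": {"motion": [[[0.04, 0.026, 0, 0, 0, 0, 0.06], [0.08, 0.05, 0, 0, 0, 0, 0.06], [0.08, 0.05, 0, 0, 0, 0, 0.06], [0.08, 0.05, 0, 0, 0, 0, 0.06]]]}}

```text
t: 1.5
eef_pos: [0.4844, 0.2794, 0.2478]
ee_rot: [3.14, 0.001, -0.049]
force: [-0.3, 0.6, -0.7]
width: 0.0598
```

Run:
```python
from h import *
import pickle
pr();st=arm.get_state();im=optics.grab_frame("wrist");cv2.imwrite("pics/w2.png",im[:,:,::-1])
```

```text
t 1.5 p [0.4844 0.2794 0.2478] rpy [ 3.1399e+00  1.0000e-03 -4.9100e-02] F [-0.3  0.6 -0.7] w 0.0598 q [ 0.87  0.17 -0.25  0.   -1.16  0.65]
```

View pics/w2.png

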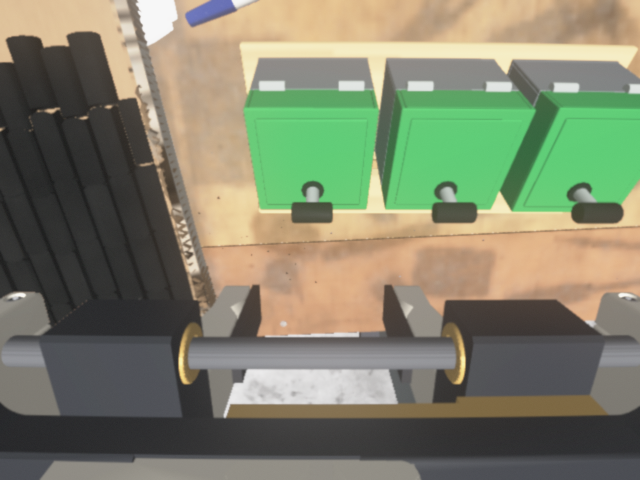

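Run:
```python
from h import *
a=cam("wrist",dict(ee_rot=[3.1398,.0002,-.0469],eef_pos=[.4070,.3322,.2483]))
b=cam("wrist",dict(ee_rot=[3.1399,.001,-.0491],eef_pos=[.4844,.2794,.2478]))
t=cam("top");s=cam("scene")
for n,u,v,w,x in [("k1",(384,98),(312,212),(185.3,267.3),(223,189.8)),("k2",(537,99.5),(455,212),(230.8,270.3),(245.8,203.8)),("k3",None,(597.5,212),(277.1,272.4),(271.5,217.7))]:
    if u: print(n,*[np.round(q,4) for q in tri([a,b],[u,v])])
    cs=[b,t,s];us=[v,w,x]
    if u: cs.append(a);us.append(u)
    print(n,*[np.round(q,4) for q in tri(cs,us)])
    X=tri(cs,us)[0]
# hinge predictions
yaw=-.047
Rk=Rn.from_euler('z',yaw)*Rn.from_euler('y',-np.pi/6)
for k in [(.5045,.2835,.127),(.4995,.178,.127),(.495,.0735,.127)]:
    H=np.array(k)-Rk.apply([-.067,0,.058]);print(H.round(4), proj(b,[H,H+Rk.apply([0,.045,0]),H-Rk.apply([0,.045,0])]).round(0).tolist(),proj(t,H).round(1))
```

```text
k1 [0.5046 0.2844 0.1238] [0.0002 0.0002]
k1 [0.5049 0.2841 0.1244] [0.0004 0.0005 0.0003 0.0005]
k2 [0.4993 0.1777 0.1222] [0.0003 0.0003]
k2 [0.4998 0.1789 0.125 ] [0.0004 0.0005 0.0008 0.0008]
k3 [0.4959 0.0737 0.1302] [0.0004 0.0005 0.0003]
[0.5914 0.2794 0.1103] [[313.0, 88.0], [249.0, 88.0], [376.0, 88.0]] [[189.9 230.2]]
[0.5864 0.1739 0.1103] [[461.0, 88.0], [398.0, 88.0], [524.0, 89.0]] [[235.  232.6]]
[0.5819 0.0694 0.1103] [[605.0, 89.0], [544.0, 89.0], [665.0, 91.0]] [[280.2 234.8]]
```

Run:
```python
from h import *
T=tool(-.045)
rel([((.505,.284,.24),T),((.505,.284,.128),T)])
```

```text
[0.021, -0.0051, 0.0079] [0.09, 0.05, -0.15]
[0.0211, -0.0053, 0.1199] [0.09, 0.05, -0.15]
```

{"name": "jog_arm", "arguments": {"motion": [[[0.021, -0.005, 0.01, 0.1, 0, -0.1, 0.06], [0.021, -0.005, 0.05, 0.1, 0, -0.1, 0.06], [0.021, -0.005, 0.09, 0.1, 0, -0.1, 0.06], [0.021, -0.005, 0.12, 0.1, 0, -0.1, 0.06], [0.021, -0.005, 0.12, 0.1, 0, -0.1, 0.06], [0.021, -0.005, 0.12, 0.1, 0, -0.1, 0.06]]]}}

```text
t: 2.15
eef_pos: [0.5045, 0.2848, 0.1286]
ee_rot: [3.141, 0.001, -0.044]
force: [-0.2, 0.7, 0.6]
width: 0.06
```

{"name": "jog_arm", "arguments": {"motion": [[[0, 0, 0, 0, 0, 0, 0.02], [0, 0, 0, 0, 0, 0, 0.02], [0, 0, 0, 0, 0, 0, 0.02], [0, 0, 0, 0, 0, 0, 0.02]]], "newtons": 20}}

```text
t: 2.55
eef_pos: [0.5048, 0.2851, 0.1295]
ee_rot: [-3.141, -0.0, -0.044]
force: [0.4, 0.1, -0.7]
width: 0.0336
```

Run:
```python
from h import *
pr()
cv2.imwrite("pics/w3.png",optics.grab_frame("wrist")[:,:,::-1])
```

```text
t 2.55 p [0.5048 0.2851 0.1295] rpy [-3.1408e+00 -3.0000e-04 -4.3900e-02] F [ 0.4  0.1 -0.7] w 0.0336 q [ 0.85  0.31 -0.36 -0.   -0.9   0.68]
```

View pics/w3.png

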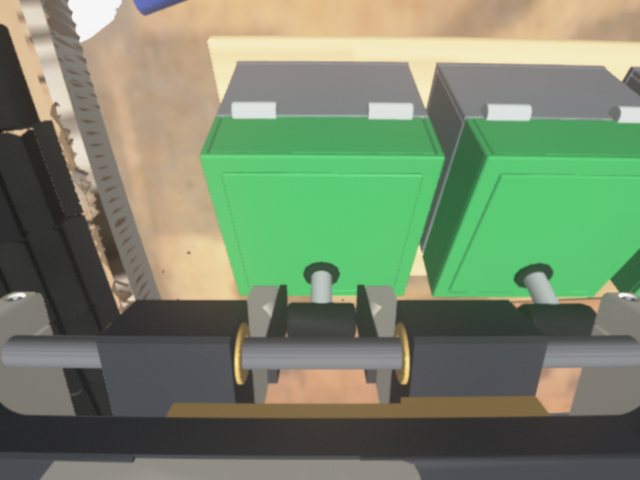

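Run:
```python
import numpy as np
for d in [8,16,24,32,40,48,56,64,72,80,88,96,102,108,110]:
    a=np.deg2rad(10.9);b=a+np.deg2rad(d);r=.0886
    print(d,round(r*(np.cos(a)-np.cos(b)),3),round(-r*(np.sin(b)-np.sin(a)),3))
```

```text
8 0.003 -0.012
16 0.008 -0.023
24 0.014 -0.034
32 0.022 -0.044
40 0.031 -0.052
48 0.041 -0.059
56 0.052 -0.065
64 0.064 -0.069
72 0.076 -0.071
80 0.088 -0.072
88 0.101 -0.071
96 0.113 -0.068
102 0.121 -0.065
108 0.13 -0.061
110 0.133 -0.059
```

{"name": "jog_arm", "arguments": {"motion": [[[0, 0, 0, 0, 0, 0, 0.02], [0, 0, 0, 0, 0, 0, 0.02], [0, 0, 0, 0, 0, 0, 0.02]]]}}

```text
t: 2.9
eef_pos: [0.5047, 0.2854, 0.1294]
ee_rot: [-3.14, -0.0, -0.044]
force: [-2.1, 2.2, 0.6]
width: 0.0296
```

{"name": "jog_arm", "arguments": {"motion": [[[0.003, 0, -0.012, 0, 0, 0, 0.02], [0.008, 0, -0.023, 0, 0, 0, 0.02], [0.014, 0, -0.034, 0, 0, 0, 0.02], [0.022, 0, -0.044, 0, 0, 0, 0.02], [0.031, 0, -0.052, 0, 0, 0, 0.02], [0.041, 0, -0.059, 0, 0, 0, 0.02], [0.052, 0, -0.065, 0, 0, 0, 0.02], [0.064, 0, -0.069, 0, 0, 0, 0.02]]]}}

```text
t: 3.7
eef_pos: [0.5693, 0.2822, 0.199]
ee_rot: [-3.141, 0.0, -0.044]
force: [-2.2, 2.3, -3.5]
width: 0.0297
```

{"name": "jog_arm", "arguments": {"motion": [[[0.012, 0, -0.002, 0, 0, 0, 0.02], [0.024, 0, -0.003, 0, 0, 0, 0.02], [0.037, 0, -0.002, 0, 0, 0, 0.02], [0.049, 0, 0.001, 0, 0, 0, 0.02], [0.057, 0, 0.004, 0, 0, 0, 0.02], [0.066, 0, 0.008, 0, 0, 0, 0.02], [0.069, 0, 0.01, 0, 0, 0, 0.02], [0.069, 0, 0.01, 0, 0, 0, 0.02]]]}}

```text
t: 4.5
eef_pos: [0.6394, 0.2789, 0.189]
ee_rot: [-3.141, -0.001, -0.044]
force: [1.6, -2.9, 2.9]
width: 0.0299
```

{"name": "jog_arm", "arguments": {"motion": [[[0, 0, 0, 0, 0, 0, 0.06], [0, 0, 0, 0, 0, 0, 0.06], [0, 0, 0, 0, 0, 0, 0.06], [0, 0, -0.03, 0, 0, 0, 0.06], [0, 0, -0.06, 0, 0, 0, 0.06], [-0.04, 0.02, -0.07, 0, 0, 0, 0.06], [-0.08, 0.06, -0.07, 0, 0, 0, 0.06]]]}}

```text
t: 5.2
eef_pos: [0.5614, 0.2281, 0.2599]
ee_rot: [-3.139, -0.003, -0.043]
force: [-0.1, 0.7, -0.1]
width: 0.0601
```

Run:
```python
from h import *
pr()
a=optics.grab_frame("top")[200:320,155:395,::-1]
cv2.imwrite("pics/t4.png",cv2.resize(a,None,fx=3.3,fy=3.3,interpolation=cv2.INTER_CUBIC))
cv2.imwrite("pics/w4.png",optics.grab_frame("wrist")[:,:,::-1])
```

```text
t 5.2 p [0.5614 0.2281 0.2599] rpy [-3.1393e+00 -3.1000e-03 -4.2800e-02] F [-0.1  0.7 -0.1] w 0.0601 q [ 0.71  0.24 -0.13  0.   -1.2   0.82]
```

View pics/t4.png

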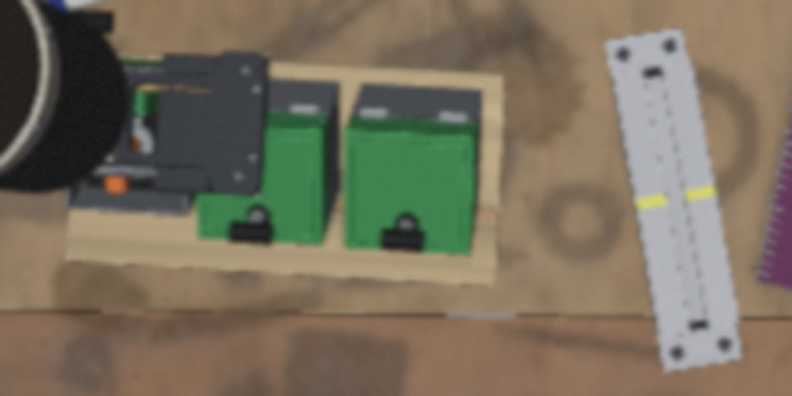

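View pics/w4.png

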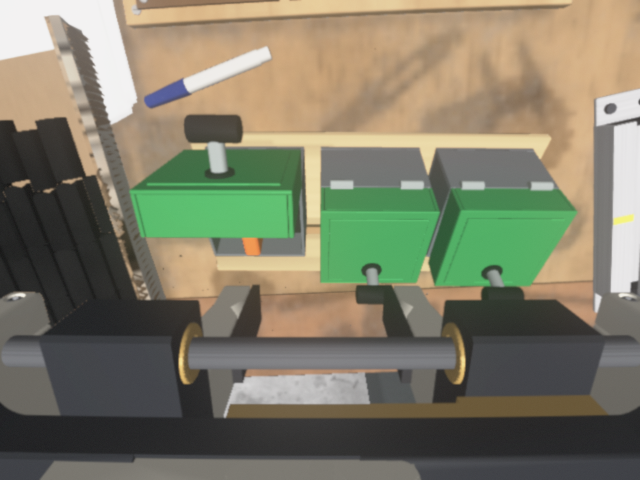

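Run:
```python
from h import *
rel([((.46,.281,.24),tool(-.045,np.deg2rad(10)))])
```

```text
[-0.0994, -0.053, 0.0196] [-0.04, 10.04, 0.02]
```

{"name": "jog_arm", "arguments": {"motion": [[[-0.033, -0.018, 0.006, 0, 3.3, 0, 0.045], [-0.066, -0.036, 0.012, 0, 6.7, 0, 0.045], [-0.099, -0.053, 0.02, 0, 10, 0, 0.045], [-0.099, -0.053, 0.02, 0, 10, 0, 0.045], [-0.099, -0.053, 0.02, 0, 10, 0, 0.045]]]}}

```text
t: 5.8
eef_pos: [0.459, 0.2817, 0.2399]
ee_rot: [-3.14, -0.174, -0.041]
force: [0.0, 0.1, -0.3]
width: 0.0446
```

Run:
```python
from h import *
pr();st=arm.get_state();print(st['ee_rot'])
cv2.imwrite("pics/w5.png",optics.grab_frame("wrist")[:,:,::-1]);pr()
a=optics.grab_frame("top")[200:320,155:395,::-1]
cv2.imwrite("pics/t5.png",cv2.resize(a,None,fx=3.3,fy=3.3,interpolation=cv2.INTER_CUBIC))
a=optics.grab_frame("scene")[165:345,200:400,::-1]
cv2.imwrite("pics/s5.png",cv2.resize(a,None,fx=3.3,fy=3.3,interpolation=cv2.INTER_CUBIC))
```

```text
t 5.8 p [0.459  0.2817 0.2399] rpy [-3.1405 -0.1739 -0.0409] F [ 0.   0.1 -0.3] w 0.0446 q [ 1.02  0.06 -0.48  0.19 -0.95  0.41]
[-3.14048763 -0.17392219 -0.04094476]
t 5.85 p [0.4602 0.2817 0.2403] rpy [-3.1398 -0.1742 -0.043 ] F [ 1.  -0.   0.4] w 0.045 q [ 1.01  0.06 -0.48  0.19 -0.95  0.41]
```

View pics/w5.png

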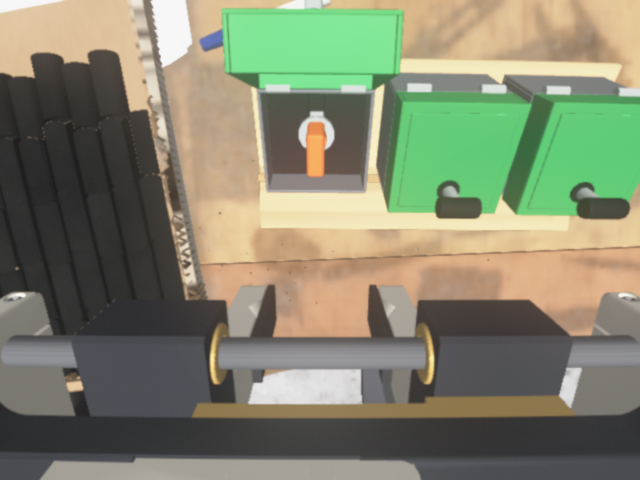

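View pics/t5.png

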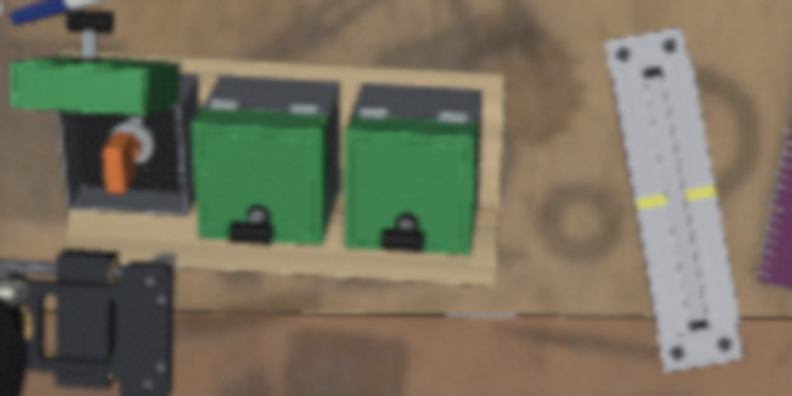

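View pics/s5.png

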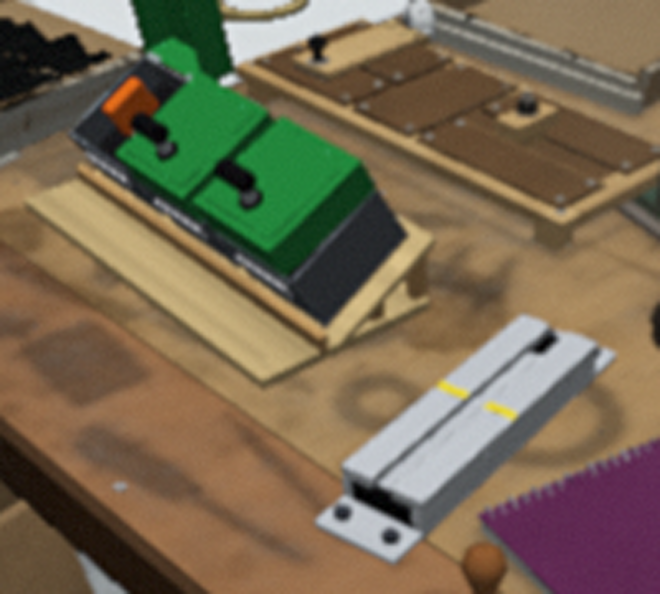

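Run:
```python
from h import *
Rk=Rn.from_euler('z',-.045)*Rn.from_euler('y',-np.pi/6)
k=np.array([.505,.2842,.1245])
H=k-Rk.apply([-.067,0,.058]);seat=H+Rk.apply([-.045,0,-.014]);print(H,seat,Rk.as_matrix()[:,2])
b=cam("wrist",dict(ee_rot=[-3.140,-.174,-.042],eef_pos=[.4597,.2817,.2401]))
t=cam("top")
im=cv2.imread("pics/w5.png");im2=cv2.imread("pics/t5.png")
C=[seat+Rk.apply([x,y,z]) for x in(-.018,.018) for y in(-.007,.007) for z in (.004,.036)]
for p in proj(b,C): cv2.circle(im,tuple(np.int32(np.round(p))),1,(255,0,0),-1)
for p in proj(t,C): cv2.circle(im2,tuple(np.int32(np.round((p-[155,200])*3.3))),2,(255,0,0),-1)
cv2.imwrite("pics/o5.png",np.hstack([cv2.resize(im[60:220,230:400],None,fx=2.3,fy=2.3),cv2.resize(im2[60:260,40:240],(368,368))]))
```

```text
[0.59193561 0.28028525 0.10777053] [0.55999683 0.28172347 0.07314617] [-0.49949384  0.02249241  0.8660254 ]
```

View pics/o5.png

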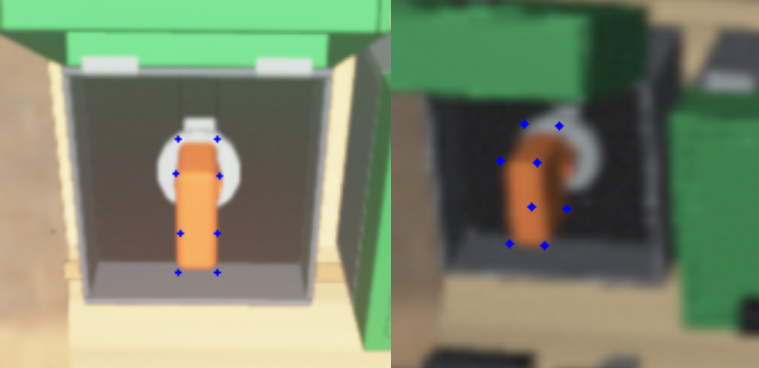

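Run:
```python
from h import *
T=tool(-.045,np.deg2rad(10));zt=np.array([-.4995,.0225,.866]);g=np.array([.5465,.2823,.0986])
rel([(g+zt*d,T) for d in (.09,.06,.03,.015,0)])
```

```text
[0.0285, -0.0048, 0.0696] [-0.1, 0.02, -0.04]
[0.0387, -0.0047, 0.0978] [-0.1, 0.02, -0.04]
[0.049, -0.0047, 0.126] [-0.1, 0.02, -0.04]
[0.0542, -0.0047, 0.1401] [-0.1, 0.02, -0.04]
[0.0593, -0.0047, 0.1542] [-0.1, 0.02, -0.04]
```

{"name": "jog_arm", "arguments": {"motion": [[[0.014, -0.0025, 0.035, 0, 0, 0, 0.03], [0.0285, -0.0047, 0.07, 0, 0, 0, 0.03], [0.034, -0.0047, 0.084, 0, 0, 0, 0.03], [0.039, -0.0047, 0.098, 0, 0, 0, 0.03], [0.044, -0.0047, 0.112, 0, 0, 0, 0.03], [0.044, -0.0047, 0.112, 0, 0, 0, 0.03], [0.044, -0.0047, 0.112, 0, 0, 0, 0.03]]]}}

```text
t: 6.65
eef_pos: [0.5243, 0.2833, 0.1379]
ee_rot: [-3.14, -0.174, -0.046]
force: [0.0, 0.1, 0.8]
width: 0.0303
```

Run:
```python
from h import *
pr()
cv2.imwrite("pics/w6.png",optics.grab_frame("wrist")[:,:,::-1])
T=tool(-.045,np.deg2rad(10));zt=np.array([-.4995,.0225,.866]);g=np.array([.5465,.2823,.0986])
rel([(g+zt*d,T) for d in (.03,.015,0)])
```

```text
t 6.65 p [0.5243 0.2833 0.1379] rpy [-3.1397 -0.1744 -0.046 ] F [0.  0.1 0.8] w 0.0303 q [ 0.9   0.25 -0.52  0.22 -0.71  0.46]
[0.0047, 0.0003, 0.0148] [-0.14, -0.02, -0.04]
[0.0098, 0.0003, 0.0289] [-0.14, -0.02, -0.04]
[0.0149, 0.0004, 0.043] [-0.14, -0.02, -0.04]
```

View pics/w6.png

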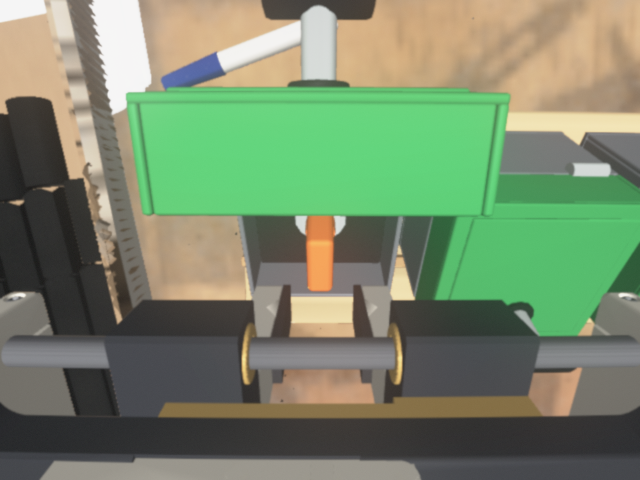

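{"name": "jog_arm", "arguments": {"motion": [[[0.005, 0, 0.015, -0.1, 0, 0, 0.03], [0.01, 0, 0.029, -0.1, 0, 0, 0.03], [0.0125, 0, 0.036, -0.1, 0, 0, 0.03], [0.015, 0, 0.043, -0.1, 0, 0, 0.03], [0.015, 0, 0.043, -0.1, 0, 0, 0.03]]]}}

```text
t: 7.2
eef_pos: [0.5465, 0.2821, 0.0972]
ee_rot: [3.141, -0.174, -0.046]
force: [-1.1, -0.5, 0.7]
width: 0.0299
```

{"name": "jog_arm", "arguments": {"motion": [[[0, 0, 0, 0, 0, 0, 0.0], [0, 0, 0, 0, 0, 0, 0.0], [0, 0, 0, 0, 0, 0, 0.0], [0, 0, 0, 0, 0, 0, 0.0], [0, 0, 0, 0, 0, 0, 0.0]]], "newtons": 45}}

```text
t: 7.7
eef_pos: [0.5466, 0.2825, 0.0977]
ee_rot: [3.142, -0.174, -0.046]
force: [-0.6, 1.0, 1.2]
width: 0.014
```

Run:
```python
from h import *
pr()
T=tool(-.045,np.deg2rad(10));zt=np.array([-.4995,.0225,.866]);g=np.array(arm.get_state()['eef_pos'])
rel([(g+zt*d,T) for d in (.01,.02,.03,.05,.1,.13)])
```

```text
t 7.7 p [0.5466 0.2825 0.0977] rpy [ 3.1416 -0.1742 -0.0458] F [-0.6  1.   1.2] w 0.014 q [ 0.87  0.33 -0.53  0.24 -0.62  0.47]
[-0.0034, 0.0, -0.0094] [0.01, 0.02, -0.04]
[-0.0068, 0.0, -0.0188] [0.01, 0.02, -0.04]
[-0.0103, 0.0, -0.0282] [0.01, 0.02, -0.04]
[-0.0171, 0.0, -0.047] [0.01, 0.02, -0.04]
[-0.0342, 0.0, -0.094] [0.01, 0.02, -0.04]
[-0.0445, 0.0001, -0.1221] [0.01, 0.02, -0.04]
```

{"name": "jog_arm", "arguments": {"motion": [[[-0.0034, 0, -0.0094, 0, 0, 0, 0.0], [-0.0068, 0, -0.0188, 0, 0, 0, 0.0], [-0.0103, 0, -0.0282, 0, 0, 0, 0.0], [-0.0171, 0, -0.047, 0, 0, 0, 0.0], [-0.0256, 0, -0.07, 0, 0, 0, 0.0], [-0.0342, 0, -0.094, 0, 0, 0, 0.0], [-0.0445, 0, -0.122, 0, 0, 0, 0.0], [-0.0445, 0, -0.122, 0, 0, 0, 0.0]]]}}

```text
t: 8.5
eef_pos: [0.4813, 0.2863, 0.2147]
ee_rot: [-3.137, -0.178, -0.045]
force: [0.0, 0.7, -0.4]
width: 0.0137
```

Run:
```python
from h import *
pr()
cv2.imwrite("pics/w7.png",optics.grab_frame("wrist")[:,:,::-1])
```

```text
t 8.5 p [0.4813 0.2863 0.2147] rpy [-3.1368 -0.1778 -0.0453] F [ 0.   0.7 -0.4] w 0.0137 q [ 0.98  0.11 -0.49  0.19 -0.88  0.43]
```

View pics/w7.png

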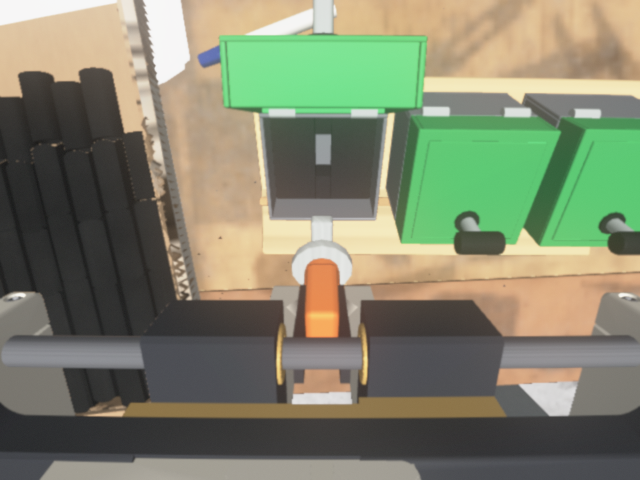

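```bash
cat >> h.py <<'E'
Rk=(Rn.from_euler('z',-.045)*Rn.from_euler('y',-np.pi/6)).as_matrix()
Rg=Rn.from_euler('xyz',[3.1416,-.1742,-.0458]).as_matrix()
R_tb=Rg.T@Rk; p_tb=Rg.T@(np.array([.5600,.2817,.0731])-np.array([.5466,.2825,.0977]))
def wire():
    P=[]
    for z in(.004,.036):
        P+=[(x,y,z) for x in(-.018,.018) for y in(-.007,.007)]
    for z in(-.015,-.009): P+=[(.016*np.cos(a),.016*np.sin(a),z) for a in np.arange(0,6.28,.3)]
    P+=[(x,y,z) for x in(-.017,.017) for y in(-.006,.006) for z in (-.036,-.027)]
    return np.array(P)
E
python3 - <<'E'
from h import *
print(R_tb.round(3),p_tb.round(4))
st=dict(ee_rot=[-3.1385,-.176,-.0455],eef_pos=[.4813,.2863,.2147])
c=cam("wrist",st)
T=Rn.from_euler('xyz',st['ee_rot']).as_matrix()
X=(T@(R_tb@wire().T+p_tb[:,None])).T+st['eef_pos']
im=cv2.resize(cv2.imread("pics/w7.png")[200:360,240:400],None,fx=3.7,fy=3.7)
for p in proj(c,X):cv2.circle(im,tuple(np.int32((p-[240,200])*3.7)),2,(255,0,0),-1)
cv2.imwrite("pics/o7.png",im)
E
```

```text
[[ 0.94  -0.001 -0.342]
 [-0.001 -1.     0.   ]
 [-0.342 -0.    -0.94 ]] [0.009  0.0002 0.0266]
```

View pics/o7.png

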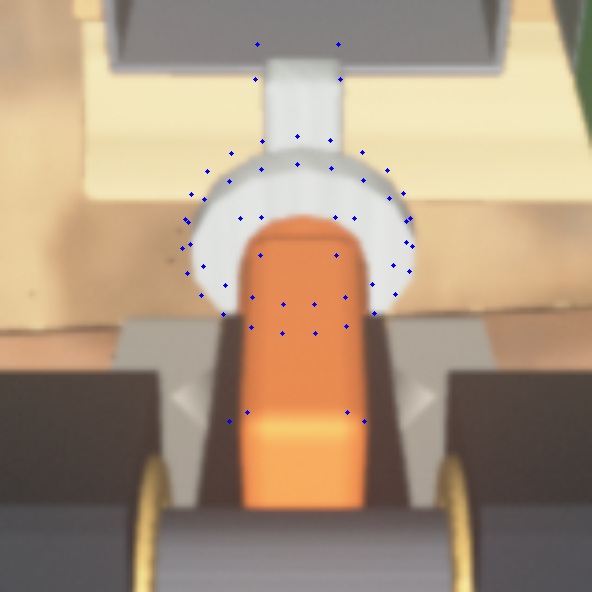

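Run:
```python
from h import *
d=np.deg2rad
rel([((.47,.27,.28),tool(-.045,d(5))),((.47,.08,.28),tool(.06,d(-6))),((.47,-.11,.26),tool(.175,d(-17.8)))])
```

```text
[0.0014, 0.0162, -0.0681] [-0.2, -5.1, -0.01]
[0.0099, 0.2061, -0.0672] [0.02, -16.1, -6.03]
[0.0149, 0.3959, -0.0467] [-1.05, -27.81, -12.68]
```

{"name": "jog_arm", "arguments": {"motion": [[[0, 0.005, -0.035, 0, -3, 0, 0], [0.0015, 0.016, -0.068, 0, -5, 0, 0], [0.003, 0.05, -0.068, 0, -8, -1.5, 0], [0.005, 0.09, -0.068, 0, -10, -3, 0], [0.007, 0.13, -0.068, 0, -12, -4, 0], [0.009, 0.17, -0.068, 0, -14, -5, 0], [0.01, 0.206, -0.067, 0, -16, -6, 0], [0.011, 0.245, -0.063, -0.2, -18.5, -7.5, 0]]]}}

```text
t: 9.35
eef_pos: [0.4694, 0.0394, 0.276]
ee_rot: [3.14, 0.148, 0.086]
force: [0.6, 2.1, -1.3]
width: 0.0139
```

Run:
```python
from h import *
pr();d=np.deg2rad
rel([((.48,-.11,.24),tool(.175,d(-17.8)))])
```

```text
t 9.35 p [0.4694 0.0394 0.276 ] rpy [3.1405 0.1483 0.086 ] F [ 0.6  2.1 -1.3] w 0.0139 q [ 0.46  0.09 -0.26 -0.05 -1.36  1.21]
[0.0031, 0.1497, 0.0361] [-1.1, -9.29, -4.98]
```

{"name": "jog_arm", "arguments": {"motion": [[[0.001, 0.035, 0.006, -0.2, -2.3, -1.2, 0], [0.002, 0.07, 0.014, -0.5, -4.6, -2.5, 0], [0.003, 0.11, 0.024, -0.8, -7, -3.7, 0], [0.003, 0.15, 0.036, -1.1, -9.3, -5, 0], [0.003, 0.15, 0.036, -1.1, -9.3, -5, 0], [0.003, 0.15, 0.036, -1.1, -9.3, -5, 0]]]}}

```text
t: 9.95
eef_pos: [0.4793, -0.1111, 0.2389]
ee_rot: [-3.141, 0.314, 0.173]
force: [-0.2, 0.9, -1.2]
width: 0.0141
```

Run:
```python
from h import *
pr()
cv2.imwrite("pics/w8.png",optics.grab_frame("wrist")[:,:,::-1])
a=optics.grab_frame("scene")[165:345,220:420,::-1]
cv2.imwrite("pics/s8.png",cv2.resize(a,None,fx=3.3,fy=3.3,interpolation=cv2.INTER_CUBIC))
pr()
```

```text
t 9.95 p [ 0.4793 -0.1111  0.2389] rpy [-3.1413  0.3136  0.1728] F [-0.2  0.9 -1.2] w 0.0141 q [ 0.17  0.25 -0.21 -0.   -1.43  1.57]
t 10.05 p [ 0.4799 -0.1099  0.2402] rpy [-3.1415  0.3106  0.1752] F [ 0.2  0.  -1.6] w 0.0141 q [ 0.17  0.24 -0.21 -0.   -1.43  1.57]
```

View pics/w8.png

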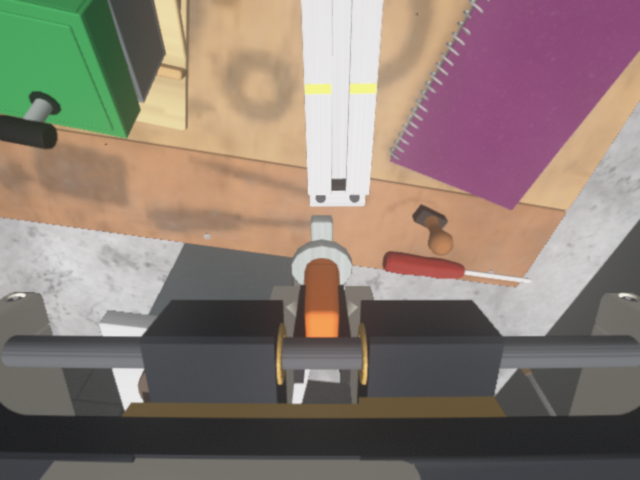

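View pics/s8.png

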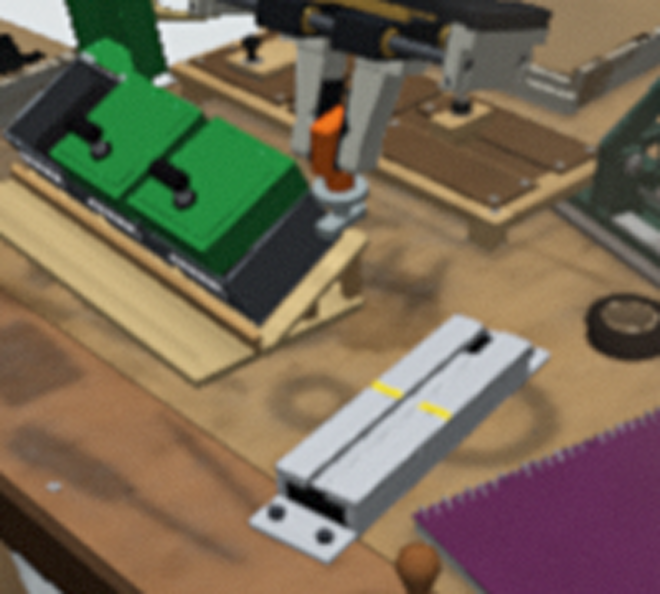

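Run:
```python
import cv2
im=cv2.imread("pics/w8.png");cv2.imwrite("pics/w8z.png",cv2.resize(im[0:210,280:400],None,fx=3.5*.8,fy=2.8,interpolation=cv2.INTER_CUBIC))
cv2.imwrite("pics/w8y.png",cv2.resize(im[200:360,240:400],None,fx=3.7,fy=3.7,interpolation=cv2.INTER_CUBIC))
```

```text
(no output)
```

View pics/w8z.png

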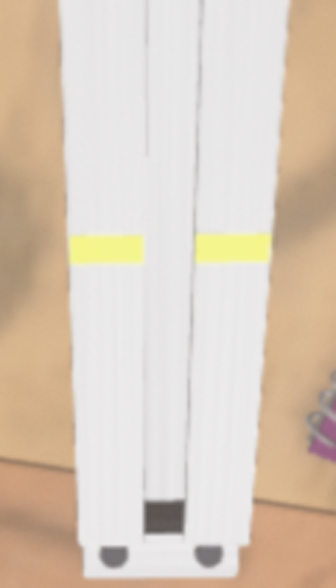

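Run:
```python
from h import *
b=cam("wrist",dict(ee_rot=[-3.1413,.3125,.174],eef_pos=[.4795,-.1107,.2395]))
t=cam("top");s=cam("scene")
A=onz(b,(340.7,88.6),.03);B=onz(b,(338.75,178.6),.03);C=onz(b,(342.3,3.6),.03)
print(A,B,C,np.arctan2(*(A-B)[1::-1]),np.arctan2(*(C-B)[1::-1]))
for cs,us in [([b,t],[(340.7,88.6),(359.7,259.8)]),([b,s],[(340.7,88.6),(344.5,286.2)]),([b,t,s],[(340.7,88.6),(359.7,259.8),(344.5,286.2)])]:
    print(*[np.round(q,4) for q in tri(cs,us)])
# overlay of bolt
ang=np.deg2rad(17.8)
Rb=np.array([[np.cos(ang),0,-np.sin(ang)],[0,-1,0],[-np.sin(ang),0,-np.cos(ang)]]);pb=np.array([.0077,.0008,.0271])
st=dict(ee_rot=[-3.1413,.3125,.174],eef_pos=[.4795,-.1107,.2395]);T=Rn.from_euler('xyz',st['ee_rot']).as_matrix()
X=(T@(Rb@wire().T+pb[:,None])).T+st['eef_pos']
im=cv2.imread("pics/w8y.png")
for p in proj(b,X):cv2.circle(im,tuple(np.int32((p-[240,200])*3.7)),2,(255,0,0),-1)
a=cv2.imread("pics/s8.png")[80:260,270:410];a=cv2.resize(a,None,fx=3,fy=3)
for p in proj(s,X):cv2.circle(a,tuple(np.int32(((p-[220,165])*3.3-[270,80])*3)),3,(255,0,0),-1)
a=cv2.resize(a,(460,592))
cv2.imwrite("pics/o8.png",cv2.resize(np.hstack([im,a]),(800,450)))
```

```text
[ 0.52982425 -0.11866889  0.03      ] [ 0.44877083 -0.13361317  0.03      ] [ 0.58875502 -0.10765953  0.03      ] 0.18232801988580077 0.18332241559449255
[ 0.5287 -0.1196  0.0247] [0.0004 0.0004]
[ 0.53   -0.1189  0.0298] [0.0003 0.0003]
[ 0.5294 -0.1193  0.03  ] [0.0007 0.0009 0.0005]
```

View pics/o8.png

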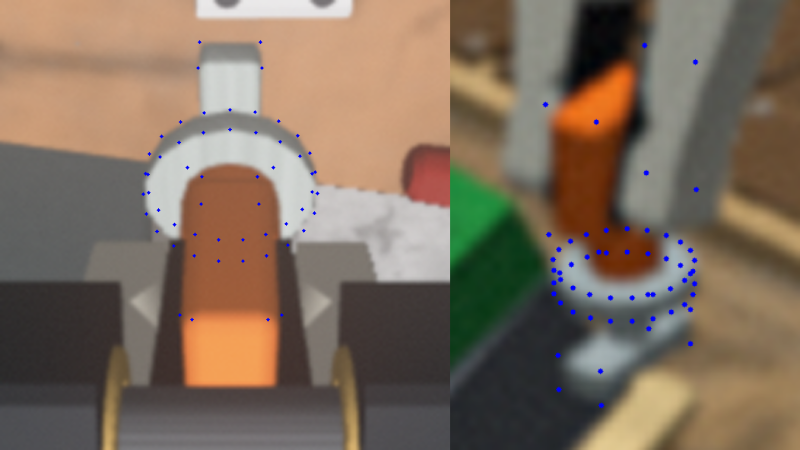

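```bash
cat >> h.py <<'E'
ang=np.deg2rad(17.8)
Rb=np.array([[np.cos(ang),0,-np.sin(ang)],[0,-1,0],[-np.sin(ang),0,-np.cos(ang)]]);pb=np.array([.0077,.0008,.0271])
def forbolt(mid,yaw):
    R=Rn.from_euler('z',yaw).as_matrix()@Rb.T
    return np.array(mid)-R@pb,R
def boltnow(st):
    T=Rn.from_euler('xyz',st['ee_rot']).as_matrix();B=T@Rb
    return np.array(st['eef_pos'])+T@pb,B
E
python3 - <<'E'
from h import *
m,B=boltnow(arm.get_state());print(m,B.round(3).tolist())
rel([forbolt((.5297,-.1188,.14),.183),forbolt((.5297,-.1188,.084),.183)])
E
```

```text
[ 0.4791051  -0.11089677  0.21200512] [[0.985, -0.174, -0.0], [0.174, 0.985, -0.0], [0.0, 0.0, 1.0]]
[0.0681, 0.0166, 0.0538] [-0.14, -0.0, -0.42]
[0.0852, 0.0166, 0.1071] [-0.14, -0.0, -0.42]
```

{"name": "jog_arm", "arguments": {"motion": [[[0.022, 0.0055, 0.018, 0, 0, -0.1, 0], [0.044, 0.011, 0.036, 0, 0, -0.3, 0], [0.068, 0.0166, 0.054, -0.1, 0, -0.4, 0], [0.077, 0.0166, 0.081, -0.1, 0, -0.4, 0], [0.0852, 0.0166, 0.107, -0.1, 0, -0.4, 0], [0.0852, 0.0166, 0.107, -0.1, 0, -0.4, 0], [0.0852, 0.0166, 0.107, -0.1, 0, -0.4, 0]]]}}

```text
t: 10.75
eef_pos: [0.5308, -0.1171, 0.1132]
ee_rot: [-3.141, 0.31, 0.184]
force: [0.5, 0.7, -0.4]
width: 0.0138
```

Run:
```python
from h import *
pr();st=arm.get_state();m,B=boltnow(st);print(m.round(4),B.round(3).tolist())
im=optics.grab_frame("wrist")[:,:,::-1].copy()
c=cam("wrist",st)
cv2.imwrite("pics/w9.png",cv2.resize(im[80:320,200:440],None,fx=2.5,fy=2.5,interpolation=cv2.INTER_CUBIC))
cv2.imwrite("pics/w9f.png",im)
a=optics.grab_frame("scene")[205:325,280:420,::-1]
cv2.imwrite("pics/s9.png",cv2.resize(a,None,fx=4.5,fy=4.5,interpolation=cv2.INTER_CUBIC))
```

```text
t 10.75 p [ 0.5308 -0.1171  0.1132] rpy [-3.1414  0.3104  0.184 ] F [ 0.5  0.7 -0.4] w 0.0138 q [ 0.15  0.44 -0.25  0.01 -1.2   1.6 ]
[ 0.53   -0.1181  0.085 ] [[0.983, -0.183, -0.0], [0.183, 0.983, -0.0], [0.0, 0.0, 1.0]]
```

View pics/w9.png

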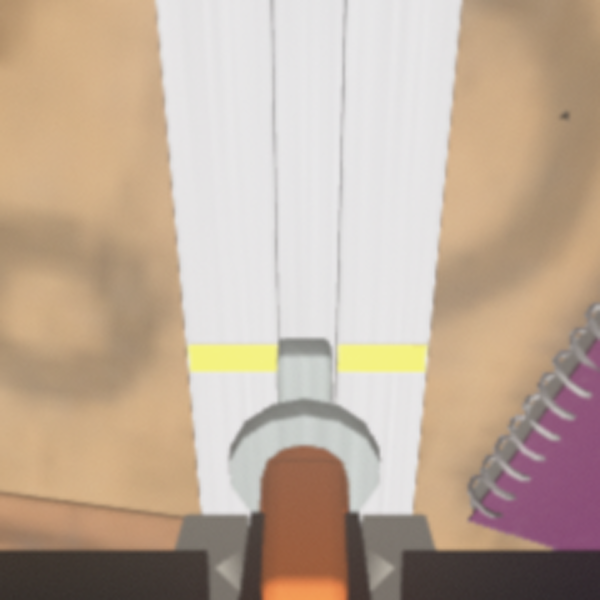

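View pics/s9.png

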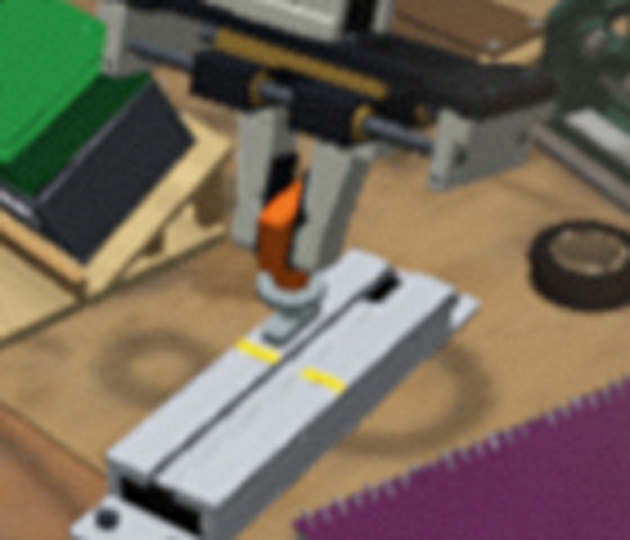

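Run:
```python
from h import *
st=dict(ee_rot=[-3.1414,.3104,.184],eef_pos=[.5308,-.1171,.1132])
b=cam("wrist",st);f=lambda u,v:(200+u/2.5,80+v/2.5)
P=[onz(b,f(*q),.03) for q in [(309,100),(308,300),(307.5,357)]];print(np.round(P,4))
M=onz(b,f((188+427)/2,357),.03);print('mark',M, 'yaw',np.arctan2(*(P[0]-P[2])[1::-1]))
m,B=boltnow(st)
H=onz(b,f(304.5,342),m[2]-.036);print('head front bottom',H,'pred',m+B@[.017,0,-.036])
n=np.array([-np.sin(.183),np.cos(.183)]);
print('lateral bolt-slot',n@(H[:2]-P[2][:2]),'along',np.array([np.cos(.183),np.sin(.183)])@(m[:2]-M[:2]))
```

```text
[[ 0.5924 -0.1074  0.03  ]
 [ 0.5456 -0.116   0.03  ]
 [ 0.5296 -0.1189  0.03  ]]
mark [ 0.5296043  -0.11893108  0.03      ] yaw 0.18198933112461918
head front bottom [ 0.54566222 -0.11514884  0.04904304] pred [ 0.54673746 -0.11493669  0.04904761]
lateral bolt-slot 0.0007968586354558274 along 0.0005643202137387698
```

{"name": "jog_arm", "arguments": {"motion": [[[0, 0.0008, 0, 0, 0, 0, 0], [0.003, 0.0008, 0.0095, 0, 0, 0, 0], [0.0055, 0.0008, 0.017, 0, 0, 0, 0], [0.007, 0.0008, 0.0215, 0, 0, 0, 0], [0.008, 0.0008, 0.025, 0, 0, 0, 0], [0.008, 0.0008, 0.025, 0, 0, 0, 0]]]}}

```text
t: 11.45
eef_pos: [0.5314, -0.1182, 0.0871]
ee_rot: [-3.141, 0.309, 0.183]
force: [-0.9, -0.2, -1.0]
width: 0.0137
```

Run:
```python
from h import *
pr();st=arm.get_state();m,B=boltnow(st);print(m.round(4),B.round(3).tolist())
im=optics.grab_frame("wrist")[:,:,::-1].copy()
cv2.imwrite("pics/w10.png",cv2.resize(im[120:320,220:420],None,fx=3,fy=3,interpolation=cv2.INTER_CUBIC))
```

```text
t 11.45 p [ 0.5314 -0.1182  0.0871] rpy [-3.1414  0.3091  0.1834] F [-0.9 -0.2 -1. ] w 0.0137 q [ 0.15  0.47 -0.27  0.01 -1.14  1.6 ]
[ 0.5306 -0.1191  0.059 ] [[0.983, -0.182, -0.002], [0.182, 0.983, -0.0], [0.002, 0.0, 1.0]]
```

View pics/w10.png

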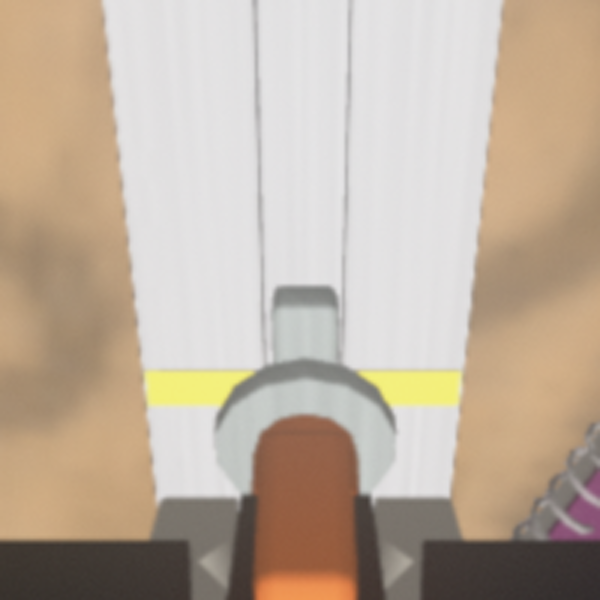

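{"name": "jog_arm", "arguments": {"motion": [[[0.0015, 0, 0.005, 0, 0, 0, 0], [0.003, 0, 0.009, 0, 0, 0, 0], [0.0035, 0, 0.011, 0, 0, 0, 0], [0.004, 0, 0.0125, 0, 0, 0, 0], [0.0043, 0, 0.0133, 0, 0, 0, 0], [0.0043, 0, 0.0133, 0, 0, 0, 0]]]}}

```text
t: 12.1
eef_pos: [0.5316, -0.1182, 0.0739]
ee_rot: [3.141, 0.309, 0.184]
force: [-1.2, 1.3, 1.7]
width: 0.0138
```

Run:
```python
from h import *
pr();st=arm.get_state();m,B=boltnow(st);print(m.round(4),B.round(3).tolist())
im=optics.grab_frame("wrist")[:,:,::-1].copy()
cv2.imwrite("pics/w11.png",cv2.resize(im[120:320,220:420],None,fx=3,fy=3,interpolation=cv2.INTER_CUBIC))
a=optics.grab_frame("scene")[205:325,280:420,::-1]
cv2.imwrite("pics/s11.png",cv2.resize(a,None,fx=4.5,fy=4.5,interpolation=cv2.INTER_CUBIC))
```

```text
t 12.1 p [ 0.5316 -0.1182  0.0739] rpy [3.1415 0.3087 0.1837] F [-1.2  1.3  1.7] w 0.0138 q [ 0.15  0.48 -0.28  0.01 -1.12  1.6 ]
[ 0.5309 -0.1192  0.0458] [[0.983, -0.183, -0.002], [0.183, 0.983, -0.0], [0.002, -0.0, 1.0]]
```

View pics/w11.png

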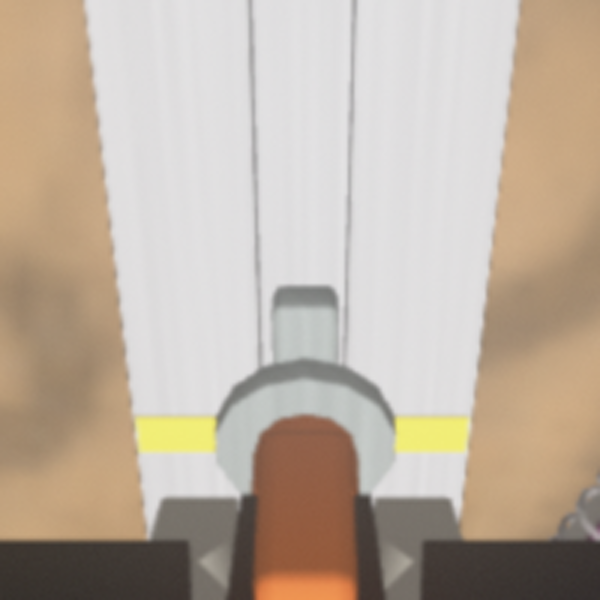

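View pics/s11.png

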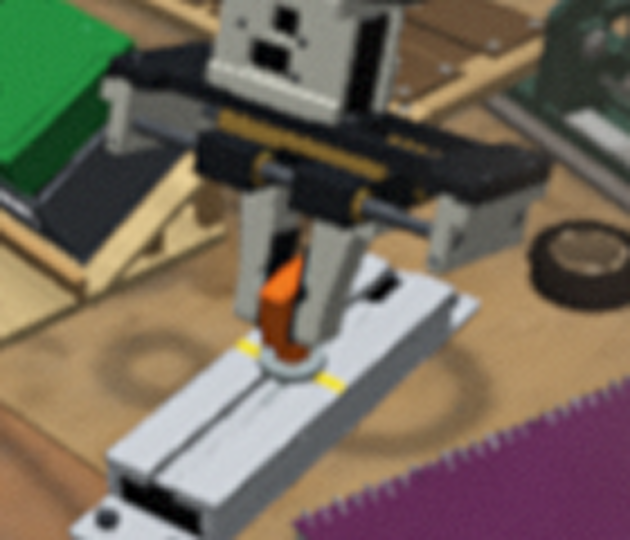

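{"name": "jog_arm", "arguments": {"motion": [[[0.0002, 0, 0.0007, 0, 0, 0, 0], [0.0004, 0, 0.0014, 0, 0, 0, 0], [0.0006, 0, 0.002, 0, 0, 0, 0], [0.0006, 0, 0.002, 0, 0, 0, 0]]]}}

```text
t: 12.6
eef_pos: [0.5317, -0.1182, 0.0737]
ee_rot: [3.141, 0.308, 0.184]
force: [-3.9, 3.4, 17.0]
width: 0.0135
```

Run:
```python
from h import *
pr()
m=np.array([.5302,-.1189,.0456+.0015])
rel([forbolt(m,.183-np.deg2rad(a)) for a in (0,6,12,18,24,30,36,42)])
```

```text
t 12.6 p [ 0.5317 -0.1182  0.0737] rpy [3.141  0.3084 0.1843] F [-3.9  3.4 17. ] w 0.0135 q [ 0.15  0.48 -0.28  0.01 -1.12  1.6 ]
[-0.0011, -0.0004, -0.0013] [0.06, -0.13, 0.07]
[-0.001, -0.0003, -0.0013] [1.89, -0.13, 5.78]
[-0.0009, -0.0002, -0.0013] [3.71, -0.13, 11.5]
[-0.0009, -0.0001, -0.0013] [5.54, -0.13, 17.21]
[-0.0008, 0.0, -0.0013] [7.37, -0.13, 22.93]
[-0.0008, 0.0002, -0.0014] [9.2, -0.13, 28.64]
[-0.0008, 0.0003, -0.0014] [11.02, -0.13, 34.36]
[-0.0008, 0.0004, -0.0014] [12.85, -0.13, 40.07]
```

{"name": "jog_arm", "arguments": {"motion": [[[-0.0008, 0, -0.0013, 0, 0, 0, 0], [-0.0008, 0, -0.0013, 1.9, 0, 5.8, 0], [-0.0008, 0, -0.0013, 3.7, 0, 11.5, 0], [-0.0008, 0, -0.0013, 5.5, 0, 17.2, 0], [-0.0008, 0, -0.0013, 7.4, 0, 22.9, 0], [-0.0008, 0.0002, -0.0014, 9.2, 0, 28.6, 0], [-0.0008, 0.0003, -0.0014, 11, 0, 34.4, 0], [-0.0008, 0.0004, -0.0014, 12.9, 0, 40.1, 0]]]}}

```text
t: 13.4
eef_pos: [0.5317, -0.1187, 0.0749]
ee_rot: [-3.14, 0.309, -0.555]
force: [0.3, -0.5, -0.4]
width: 0.0136
```

Run:
```python
from h import *
pr();m,B=boltnow(arm.get_state());print(m.round(4),B[:,2].round(3),np.rad2deg(np.arctan2(B[1,0],B[0,0])-.183))
m=np.array([.5302,-.1189,.0456+.0015])
rel([forbolt(m,.183-np.deg2rad(a)) for a in (48,54,60,66,72,78,84,90)])
```

```text
t 13.4 p [ 0.5317 -0.1187  0.0749] rpy [-3.14    0.3086 -0.5549] F [ 0.3 -0.5 -0.4] w 0.0136 q [ 0.02  0.48 -0.19 -0.18 -1.16  1.09]
[ 0.5305 -0.1189  0.0467] [-0.003 -0.     1.   ] -42.30529407938201
[-0.0003, 0.0002, -0.0003] [1.65, -0.12, 5.45]
[-0.0002, 0.0003, -0.0003] [3.48, -0.11, 11.17]
[-0.0001, 0.0004, -0.0003] [5.31, -0.11, 16.88]
[-0.0001, 0.0006, -0.0004] [7.14, -0.1, 22.59]
[-0.0001, 0.0007, -0.0004] [8.97, -0.09, 28.31]
[-0.0001, 0.0008, -0.0004] [10.79, -0.09, 34.02]
[-0.0001, 0.001, -0.0004] [12.62, -0.08, 39.74]
[-0.0001, 0.0011, -0.0004] [14.45, -0.08, 45.45]
```

{"name": "jog_arm", "arguments": {"motion": [[[-0.0002, 0.0002, -0.0003, 1.7, 0, 5.5, 0], [-0.0002, 0.0003, -0.0003, 3.5, 0, 11.2, 0], [-0.0001, 0.0004, -0.0003, 5.3, 0, 16.9, 0], [-0.0001, 0.0006, -0.0004, 7.1, 0, 22.6, 0], [-0.0001, 0.0007, -0.0004, 9, 0, 28.3, 0], [-0.0001, 0.0008, -0.0004, 10.8, 0, 34, 0], [-0.0001, 0.001, -0.0004, 12.6, 0, 39.7, 0], [-0.0001, 0.0011, -0.0004, 14.5, 0, 45.5, 0]]]}}

```text
t: 14.2
eef_pos: [0.5316, -0.1192, 0.0751]
ee_rot: [-3.14, 0.31, -1.393]
force: [0.5, 3.0, -1.5]
width: 0.0138
```

Run:
```python
from h import *
pr();m,B=boltnow(arm.get_state());print(m.round(4),B[:,2].round(3),np.rad2deg(np.arctan2(B[1,0],B[0,0])-.183))
im=optics.grab_frame("wrist")[:,:,::-1].copy()
cv2.imwrite("pics/w12.png",cv2.resize(im[120:360,200:440],None,fx=2.5,fy=2.5,interpolation=cv2.INTER_CUBIC))
a=optics.grab_frame("scene")[205:325,280:420,::-1]
cv2.imwrite("pics/s12.png",cv2.resize(a,None,fx=4.5,fy=4.5,interpolation=cv2.INTER_CUBIC))
m=np.array([.5302,-.1189,.0456])
rel([forbolt(m+[0,0,h],.183-np.deg2rad(90)) for h in (.0015,.003,.0045,.006)])
```

```text
t 14.2 p [ 0.5316 -0.1192  0.0751] rpy [-3.1396  0.3104 -1.3933] F [ 0.5  3.  -1.5] w 0.0138 q [-0.08  0.41 -0.25 -0.35 -1.02  0.46]
[ 0.5307 -0.1184  0.0469] [-0.002 -0.     1.   ] -90.34767660254353
[0.0004, -0.0005, -0.0001] [-0.14, -0.01, -0.18]
[-0.0001, -0.0005, -0.0015] [-0.14, -0.01, -0.18]
[-0.0006, -0.0005, -0.003] [-0.14, -0.01, -0.18]
[-0.001, -0.0005, -0.0044] [-0.14, -0.01, -0.18]
```

View pics/w12.png

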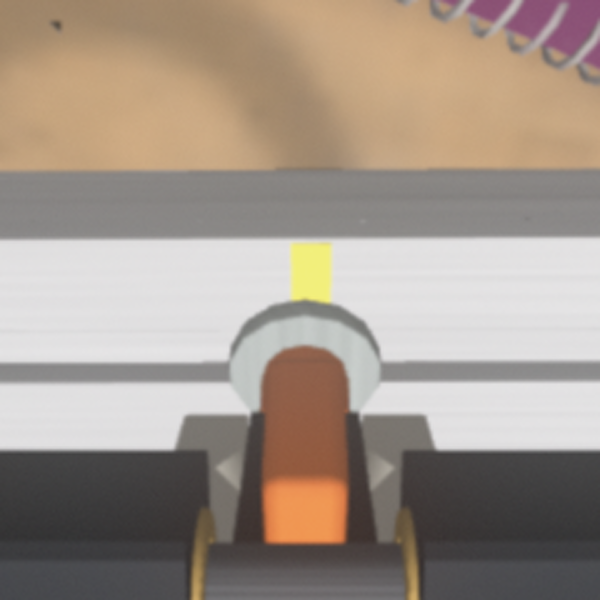

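View pics/s12.png

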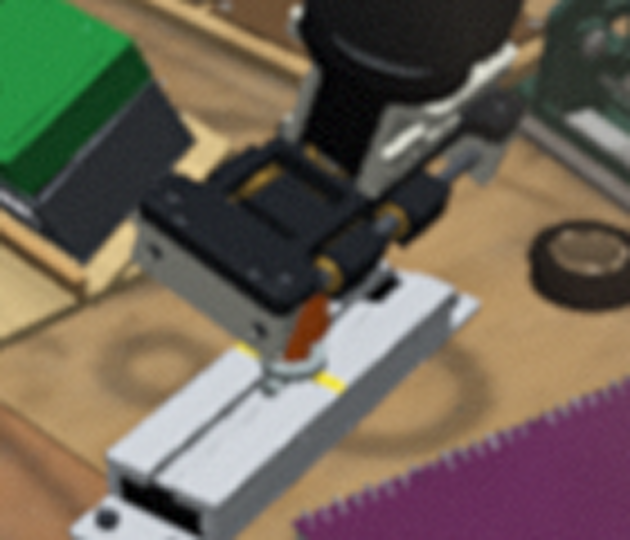

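{"name": "jog_arm", "arguments": {"motion": [[[-0.0004, -0.0004, -0.0012, 0, 0, 0, 0], [-0.0008, -0.0004, -0.0024, 0, 0, 0, 0], [-0.001, -0.0004, -0.0032, 0, 0, 0, 0], [-0.001, -0.0004, -0.0032, 0, 0, 0, 0], [-0.001, -0.0004, -0.0032, 0, 0, 0, 0]]]}}

```text
t: 14.8
eef_pos: [0.5307, -0.1193, 0.0773]
ee_rot: [3.141, 0.311, -1.392]
force: [3.8, 0.4, -21.9]
width: 0.0138
```

{"name": "jog_arm", "arguments": {"motion": [[[0, 0, -0.0003, 0, 0, 0, 0], [0, 0, -0.0003, 0, 0, 0, 0], [0, 0, -0.0003, 0, 0, 0, 0], [0, 0, -0.0003, 0, 0, 0, 0]]]}}

```text
t: 15.2
eef_pos: [0.5307, -0.1193, 0.0773]
ee_rot: [3.141, 0.311, -1.392]
force: [3.8, 0.5, -20.3]
width: 0.0136
```

Run:
```python
from h import *
pr();m,B=boltnow(arm.get_state());print(m.round(4))
im=optics.grab_frame("wrist")[:,:,::-1].copy()
cv2.imwrite("pics/w13.png",cv2.resize(im[120:360,200:440],None,fx=2.5,fy=2.5,interpolation=cv2.INTER_CUBIC))
```

```text
t 15.2 p [ 0.5307 -0.1193  0.0773] rpy [ 3.1415  0.3109 -1.3917] F [  3.8   0.5 -20.3] w 0.0136 q [-0.08  0.41 -0.24 -0.35 -1.03  0.46]
[ 0.5298 -0.1185  0.0491]
```

View pics/w13.png

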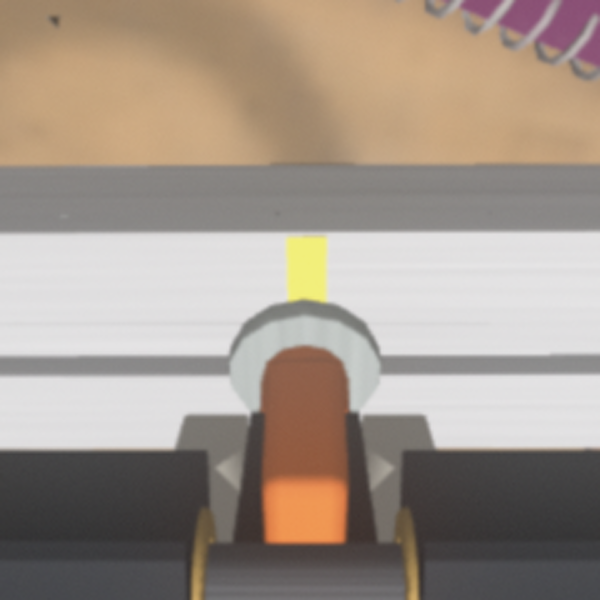

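{"name": "jog_arm", "arguments": {"motion": [[[0.0005, 0, 0.0015, 0, 0, 0, 0], [0.0009, 0, 0.0028, 0, 0, 0, 0], [0.0012, 0, 0.0037, 0, 0, 0, 0], [0.0012, 0, 0.0037, 0, 0, 0, 0]]]}}

```text
t: 15.65
eef_pos: [0.5311, -0.1193, 0.0743]
ee_rot: [-3.14, 0.311, -1.391]
force: [0.1, 2.8, 0.5]
width: 0.0139
```

{"name": "jog_arm", "arguments": {"motion": [[[0.0002, 0, 0.0007, 0, 0, 0, 0], [0.0003, 0, 0.001, 0, 0, 0, 0], [0.0003, 0, 0.001, 0, 0, 0, 0]]]}}

```text
t: 15.95
eef_pos: [0.5312, -0.1194, 0.074]
ee_rot: [-3.14, 0.311, -1.39]
force: [-1.8, 1.7, 5.5]
width: 0.0135
```

{"name": "jog_arm", "arguments": {"motion": [[[0, 0, 0, 0, 0, 0, 0.035], [0, 0, 0, 0, 0, 0, 0.035], [0, 0, 0, 0, 0, 0, 0.035], [0, 0, 0, 0, 0, 0, 0.035], [0, 0, -0.01, 0, 0, 0, 0.035], [0, 0, -0.03, 0, 0, 0, 0.035], [0, 0, -0.06, 0, 0, 0, 0.035], [0, 0, -0.1, 0, 0, 0, 0.035]]]}}

```text
t: 16.75
eef_pos: [0.5357, -0.1496, 0.1696]
ee_rot: [3.141, 0.311, -1.391]
force: [1.6, 0.0, -0.3]
width: 0.0353
```

Run:
```python
from h import *
pr()
im=optics.grab_frame("wrist")[:,:,::-1].copy()
cv2.imwrite("pics/w14.png",im)
a=optics.grab_frame("scene")[165:345,200:420,::-1]
cv2.imwrite("pics/s14.png",cv2.resize(a,None,fx=3.3,fy=3.3,interpolation=cv2.INTER_CUBIC))
```

```text
t 16.75 p [ 0.5357 -0.1496  0.1696] rpy [ 3.1406  0.3113 -1.3909] F [ 1.6  0.  -0.3] w 0.0353 q [-0.13  0.33 -0.13 -0.31 -1.23  0.43]
```

View pics/w14.png

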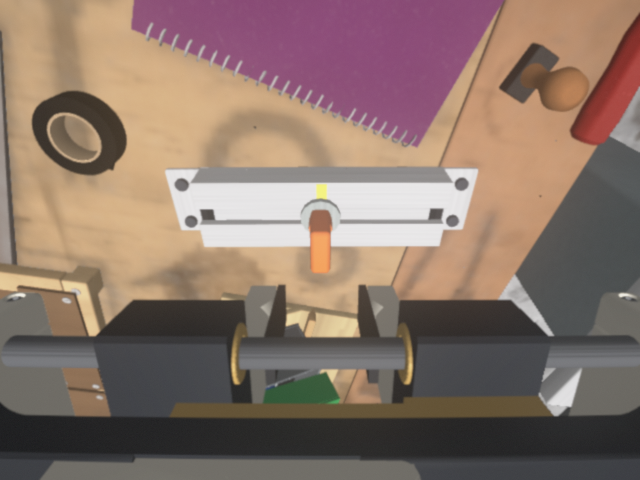

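View pics/s14.png

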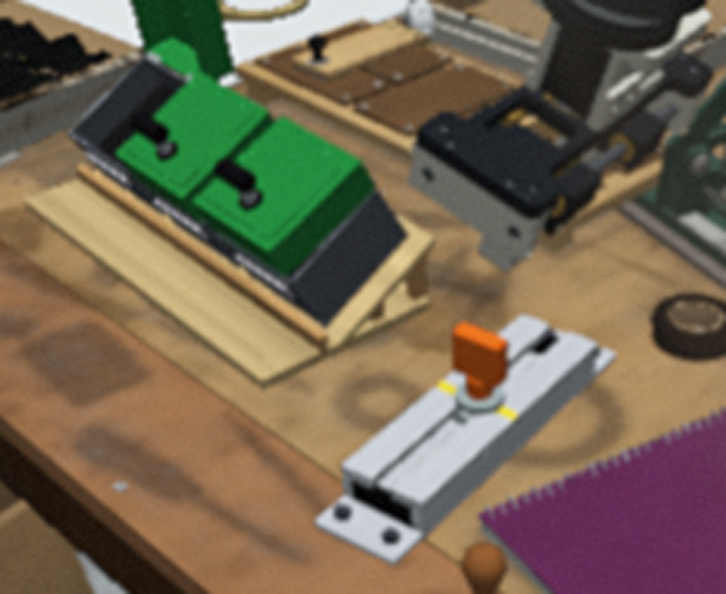

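Run:
```python
from h import *
im=cv2.imread("pics/w14.png");s=cv2.imread("pics/s14.png")
b=cam("wrist",dict(ee_rot=[3.1406,.3113,-1.391],eef_pos=[.5357,-.1496,.1696]));c=cam("scene")
X=(Rn.from_euler('z',.183-np.pi/2).apply(wire()))[:50]+[.5298,-.1187,.045]
a=cv2.resize(im[160:300,250:390],None,fx=2.8,fy=2.8,interpolation=cv2.INTER_CUBIC)
for p in proj(b,X):cv2.circle(a,tuple(np.int32((p-[250,160])*2.8)),1,(255,0,0),-1)
o=[430,300];e=cv2.resize(s[300:430,430:560],(392,392))
for p in proj(c,X):cv2.circle(e,tuple(np.int32(((p-[200,165])*3.3-o)*392/130)),2,(255,0,0),-1)
cv2.imwrite("pics/o14.png",np.hstack([a,e]))
```

```text
(no output)
```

View pics/o14.png

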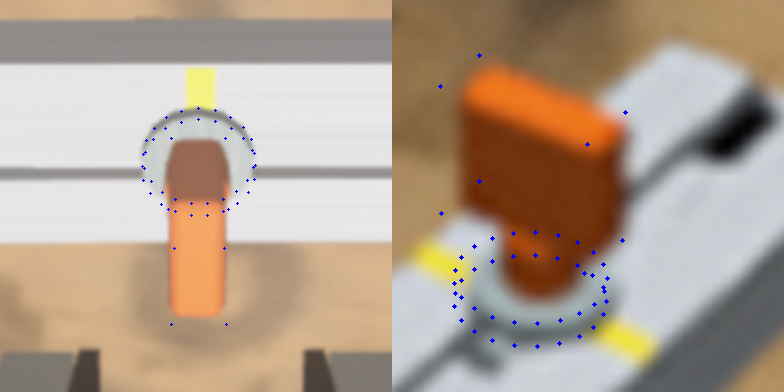

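Run:
```python
from h import *
arm.job_done();pr()
```

```text
the job is handed in; nothing more can be done
the job is handed in; nothing more can be done
```

The T-bolt was in the left-most tub. It is now standing locked in the rail at the yellow mark, and the job is handed in. The clock read about 17 s of the 72 s allowed; no verdict was reported.

- **Lids:** I swung lid 1 open to about 1.9 rad, worked out from the gripper's path, and left it standing open. The bolt was there, so lids 2 and 3 were never touched.
- **Seating:** I lifted the bolt out and lowered it into the slot until the collar met the rail, at 17 N contact.
- **Locking:** After a quarter turn it rose about 3.6 mm and bore on the lips at about 20 N for over 0.4 s. I then let it down on its collar, released it and backed off about 0.1 m.

**Last checks:**
- Pictures after release show the bolt upright, square across the slot and on its collar, by eye within 1–2 mm of the mark. The force reading on the backed-off arm was within noise.
- The scene camera put the bolt about one pixel away from where the wrist camera did, which is within the calibration error.
- While held, the bolt had pivoted about 2° between the fingers, and I corrected for that before inserting it.
- The tape and stamp look undisturbed. The mug and screwdriver were never approached, and I did not re-check the mug in a final picture.

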